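# Set the work rest of a glass grinding machine against its fence and pin it

## Task

Push the loose aluminium work rest across the grinding machine's slide until its far edge lies flush against the fence (the raised steel bar) and its hole is over the hole in the slide, pressing gently and keeping it flat. Then take the tapered pin from its wooden block and drive it through the rest's hole into the slide until its head sits fully down on the rest. Do not disturb the grinding wheel and the vases.

Things in the scene. Friction and masses are not known exactly. Their poses are not given: they have to be found in the camera images.
- bed: fixed machine bed, 380 x 340 mm, origin at the centre of its underside; x away from the robot, turned up to 12 degrees. On it is clamped a dark steel slide, its top 40 mm above the origin; a rigid steel fence on the slide is parallel to bed y, 320 mm long, 24 high. Its near face is anywhere from 60 to 120 mm in x from the origin: the setting is not reported, see or feel for it.
- bed_line (a point): point on the slide's top at x = y = 0 of the bed, axes as the bed's. The white line on the slide runs along x through it (y = 0). The slide's round through hole, 20.5 mm diameter, lies on this line, 80 mm nearer than the fence's face; the rest's hole is also 80 mm from its far edge, so the holes meet when the rest is flush and its hole is on the line.
- rest: loose flat aluminium plate, 110 (x) x 160 (y) x 12 mm thick, 0.4 to 0.85 kg, on the slide, with a flush black rubber facing on its far half and a round hole of 20.5 mm diameter in its near half; too wide to grip. Origin at the centre of its underside, x towards its far edge (55 mm away), y along its length. Slides with a friction of 5 to 15 N.
- rest_hole (a point): centre of the mouth of the rest's hole, on its top face, at x = -25, y = 0 mm of the rest, 12 mm above its underside. Axes as the rest's.
- pin: loose steel pin, 0.18 kg, upright in its block. Origin on its axis at the head's underside (shoulder); z up. Head: 28 mm diameter, 40 mm tall. Below: 20 mm straight shank, 18.4 mm diameter, then 28 mm taper to 8 mm diameter at the tip (48 mm below the origin). Home: shoulder on the rest's top. Held upright and pressed with 15 to 30 N, its taper draws the holes into line from 4 mm off.
- pin_block: fixed wooden block, 80 x 80 x 50 mm, left or right of the bed, with a 23 mm through hole in the middle that holds the pin upright (pin shoulder on the block's top); origin at the centre of its underside.
- wheel: bystander: loose grey grinding wheel lying flat, 110 mm diameter, 25 mm thick, on the other side of the bed; origin at the centre of its underside.
- vase0: bystander: loose purple glass vase, 76 mm diameter, 104 mm tall, beyond the bed's far right; origin at the centre of its foot.
- vase1: bystander: like vase0, beyond the bed's far left.
There are look-alikes about, which are no part of the job. Of the things shaped like the pin, the steel one is meant. Of the things shaped like the rest, the aluminium one is meant.

How it is judged:
At the end, for the whole second after the job is handed in: Pin shoulder within 3.5 mm of the mouth of the rest's hole, pin upright within 4 degrees; rest flat on the slide (3 mm), its far edge parallel to the fence within 2 degrees, its hole within 3 mm of the white line; both still; wheel and vases within 25 mm of their start (y of rest_hole in the frame of bed between -0.003 and 0.003 m and distance between pin and rest_hole below 0.0035 m and angle between pin's own z axis and vertical below 0.07 rad and z of rest in the frame of bed_line below 0.003 m and angle between the x axis of rest and the x axis of bed, either way round below 0.035 rad and linear speed of each of rest, pin below 0.01 m/s and distance of each of wheel, vase0, vase1 from where it was at the start of the episode below 0.025 m); the robot touches nothing.
It fails at once if the fingers push on the rest with more than 45 N (contact force between the fingers and rest above 45 N).
It fails at once if the rest is lifted off the slide by more than 10 mm (z of rest in the frame of bed_line above 0.01 m).
It fails at once if the grinding wheel or a vase is moved more than 25 mm or a vase is tipped (distance of any of wheel, vase0, vase1 from where it was at the start of the episode above 0.025 m or angle between any of vase0, vase1's own z axis and vertical above 0.3 rad).
It also fails if it takes over 72 s, if anything falls off the work surface, if the arm or the gripper's body presses on something with over 40 N, if the wrist force passes 120 N, or if a joint passes its speed limit or range.

## Robot

A 6-joint arm with a two-finger parallel gripper is mounted at the origin on the work surface. World frame = base frame: x ahead of the robot, y to its left, z up, the work surface at z = 0. Lengths are in m, angles in rad, forces in N, time in s.
With the tool pointing down it reaches from about 0.325 to 0.85 m from the base axis. Payload 15.5 kg.
Tool frame: the origin (TCP) lies midway between the tips of the shut fingers; the grasp point (between the pads) lies 19 mm behind it; z points along the fingers, y is the direction in which the jaws open and shut (so a half turn about z gives the same grasp; the last joint's range is limited). The gripper opens to 91 mm and grips with 3 to 60 N. Pads are 32 mm wide; open, the fingers measure 118 mm over their backs; the gripper's body (76 mm by 178 mm) begins 60 mm behind the grasp point.
Start: joints at [1.091, 0.494, 1.345, -0, 1.302, -0.096], TCP at [0.235, 0.579, 0.184] pointing down, gripper open.
Joint ranges: [-2.91, 2.91], [-0.82, 2.16], [0.22, 2.67], [-1.22, 4.37], [0.12, 2.79], [-3.08, 3.08]. Speed limits (rad/s): [1.89, 1.89, 2.57, 3.01, 3.01, 3.01].

## Interface

Orientations are given as a unit quaternion [x, y, z, w].
In Python, from bench import arm gives the robot as it stands. The module is installed in compiled form; this text tells all that it offers.
- The arm moves only by the tool step_arm, never from a script. Its argument "motion" is a list of rows, each a list of 4 numbers: the shift along the tool's x, y, z in m, then the turn about the tool's z in degrees. A call has 1 to 20 rows; each row is the pose to reach, as a shift and turn from the pose measured when the call began, along the tool's axes at that moment; what a row does not reach only later rows make up. A row lasts 1/8 s, in which the tool goes at most 62.5 mm and 10.7 degrees, less where a joint would pass 70% of its speed; a pose out of reach is approached as far as the arm can. A call with a gripper value outside its range is refused whole. "claw" is the opening, from 0 (shut) to 1 (fully open), set as the call begins (left out, the last holds). The fingers move at their own pace and stop on an object; "force" is the grip in N (left out, the last holds). Time passes only in rows, so rows that repeat a pose let the fingers close. It gives the time, the measured TCP pose, the force and the opening at its end, in the units of the state.
- arm.get_state(): the state, without advancing time (a new reading comes with each control period).
- arm.grab_frame(name): name is "scene" or "side" or "wrist"; returns (picture, depth): 420x560x3 uint8, red, green, blue; 420x560 float32, m along the optical axis (not along the pixel's ray), 0 where there is no reading.
- arm.camera_params(name): a dict with "fx", "fy", "cx", "cy" (pixels), "camera_from_world" (4x4, takes a point from world to camera coordinates); the wrist camera has in their place "mount" (4x4, takes a point from camera to tool coordinates, whose origin is the TCP and whose axes are the flange's). Camera axes: x right, y up, looking along -z (the intrinsics and any distortion apply to the point x, -y, -z); pixel columns grow to the right and rows downward; lengths in m; the calibration is good to about 2 mm. A picture is of the moment at which its call begins: read the wrist's pose just before it. camera_params takes no time and is no camera call.
- arm.job_done(): hands the job in, once; it reports no verdict.
The state is a dict: "time_s": time; "joint_pos": joint angles; "qvel": joint speeds; "joint_efforts": joint torques, N m; "tcp_pos": TCP position; "tool_rot": TCP orientation; "ft_force": force on the tool from outside, world axes, zero at the start; "torque": the same for the moment, N m; "width": finger opening in m.
Only numpy, scipy, OpenCV 4.12 (cv2) and the standard library are available. Lean on these libraries where they do the work, as an engineer would, in place of code of your own. Each camera call takes 0.05 s, during which the arm holds its last target.

## Working session

There is one attempt and no reset: what is moved stays moved. The work goes in short steps, Python scripts to look and compute and a tool call to move; the robot and the scene stay as the last step left them, time stands still between calls to the robot, and variables do not carry over. Pictures are saved under pics/ and viewed, and the job is handed in when it is done.

Besides the shell and the picture viewer there is one more tool, called as a command line: name --pt "numbers of a row" for each row, then --argument value for the rest. step_arm: Moves the arm, as the interface text tells. Its arguments: {"type":"object","properties":{"motion":{"type":"array","items":{"type":"array","items":{"type":"number"}}},"claw":{"type":"number"},"force":{"type":"number"}},"required":["motion"]}

```bash
mkdir -p pics
cat > h.py <<'E'
import numpy as np, cv2
from bench import arm
from scipy.spatial.transform import Rotation as R
def cfw(name, st=None):
    p=arm.camera_params(name)
    if 'camera_from_world' in p: return p,np.array(p['camera_from_world'])
    T=np.eye(4);T[:3,:3]=R.from_quat(st['tool_rot']).as_matrix();T[:3,3]=st['tcp_pos']
    return p,np.linalg.inv(T@np.array(p['mount']))
def ray(p,M,u,v):
    d=np.array([(u-p['cx'])/p['fx'],-(v-p['cy'])/p['fy'],-1.])
    W=np.linalg.inv(M); return W[:3,3],W[:3,:3]@d
def onplane(p,M,u,v,z):
    o,d=ray(p,M,u,v); return o+d*(z-o[2])/d[2]
def atdepth(p,M,u,v,D):
    o,d=ray(p,M,u,v); return o+d*D
def proj(p,M,X):
    c=M[:3,:3]@np.array(X)+M[:3,3]; return p['cx']+p['fx']*c[0]/-c[2], p['cy']-p['fy']*c[1]/-c[2]
def grab(name,tag):
    st=arm.get_state(); im,d=arm.grab_frame(name); p,M=cfw(name,st)
    cv2.imwrite(f'pics/{tag}.png',im[:,:,::-1]); np.savez(f'pics/{tag}.npz',im=im,d=d,M=M,fx=p['fx'],fy=p['fy'],cx=p['cx'],cy=p['cy'])
    return im,d,p,M
def load(tag):
    z=np.load(f'pics/{tag}.npz'); return z['im'],z['d'],{k:float(z[k]) for k in('fx','fy','cx','cy')},z['M']
E
python3 - <<'E'
from h import *
for n in('scene','side','wrist'):
    im,d,p,M=grab(n,n+'0'); print(n,{k:p[k] for k in p if k!='camera_from_world'},np.linalg.inv(M)[:3,3].round(3))
s=arm.get_state();print(s)
E
```

```text
scene {'fx': 382.4113267418458, 'fy': 382.4113267418458, 'cx': 284.71009080664487, 'cy': 215.53729276524433} [ 1.116 -0.433  0.699]
side {'fx': 517.3596987529551, 'fy': 517.3596987529551, 'cx': 279.0520451843768, 'cy': 211.0891458934356} [ 0.445 -0.947  0.715]
wrist {'fx': 360.67110970161235, 'fy': 360.67110970161235, 'cx': 283.9983446169512, 'cy': 206.79282980584608, 'mount': array([[-5.66576414e-04,  9.59501074e-01,  2.81704399e-01,
         7.99647588e-02],
       [ 9.99999419e-01,  2.85144428e-04,  1.04002529e-03,
        -1.26240851e-03],
       [ 9.17578945e-04,  2.81704825e-01, -9.59500677e-01,
        -2.00531699e-01],
       [ 0.00000000e+00,  0.00000000e+00,  0.00000000e+00,
         1.00000000e+00]])} [0.16  0.608 0.384]
{'time_s': 0.15, 'joint_pos': array([ 1.09050953e+00,  4.94063278e-01,  1.34594533e+00,  3.28688234e-05,
        1.30251455e+00, -9.55303018e-02]), 'qvel': array([-0.00024792, -0.00159214, -0.00093771, -0.00077991,  0.00150891,
        0.00065653]), 'joint_efforts': array([ 2.64560935e-03, -8.79202509e+01, -3.82051313e+01,  7.09374854e-02,
        5.02452033e-02, -4.52933205e-05]), 'tcp_pos': array([0.23444629, 0.57903532, 0.18337579]), 'tool_rot': array([ 1.91198068e-01,  9.81551365e-01, -4.41607593e-04, -1.47300775e-04]), 'ft_force': array([ 0.84142058, -0.41773877, -0.20993061]), 'torque': array([-0.00657023, -0.01284311,  0.01736193]), 'width': 0.0913686556019443}
```

View pics/scene0.png

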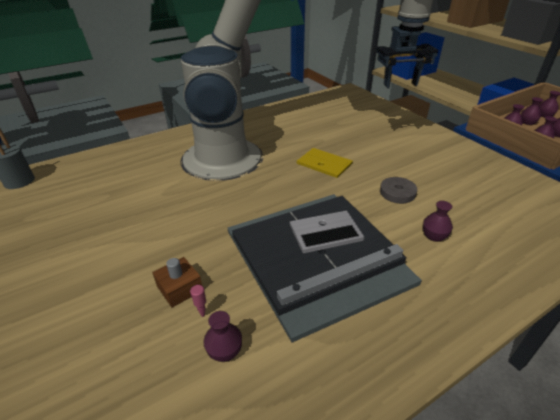

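View pics/side0.png

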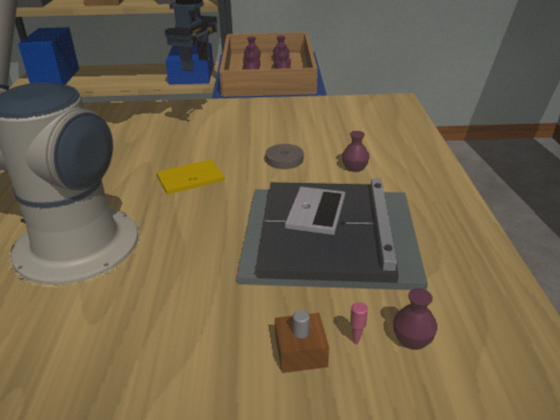

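View pics/wrist0.png

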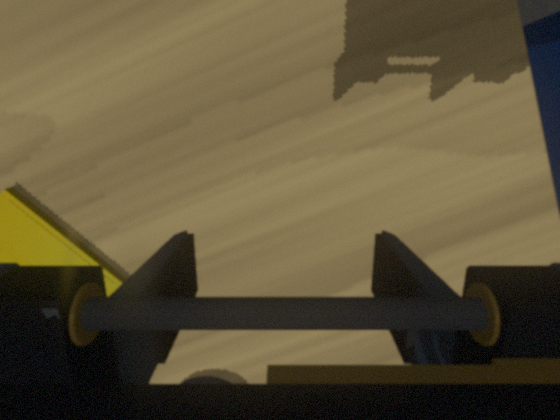

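The scene and side views show the steel pin in its block on the right (side px 301,322) and a pink decoy pin at (358,318). The aluminium rest is at (317,209), its hole at about (306,206). The fence is at x≈383, the white line at y≈222, and the yellow decoy plate and the wheel are on the left. Next I'll take enlarged crops.

Run:
```python
from h import *
im=load('side0')[0][:,:,::-1]
cv2.imwrite('pics/sidec.png',cv2.resize(im[170:290,235:425],None,fx=4,fy=4,interpolation=cv2.INTER_CUBIC))
cv2.imwrite('pics/sidep.png',cv2.resize(im[280:380,260:380],None,fx=5,fy=5,interpolation=cv2.INTER_CUBIC))
im=load('scene0')[0][:,:,::-1]
cv2.imwrite('pics/scenec.png',cv2.resize(im[190:330,220:420],None,fx=4,fy=4,interpolation=cv2.INTER_CUBIC))
```

```text
(no output)
```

View pics/sidec.png

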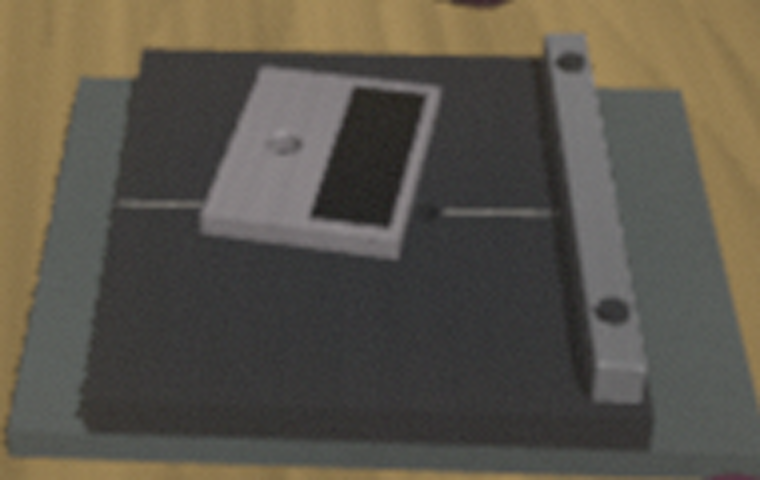

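View pics/sidep.png

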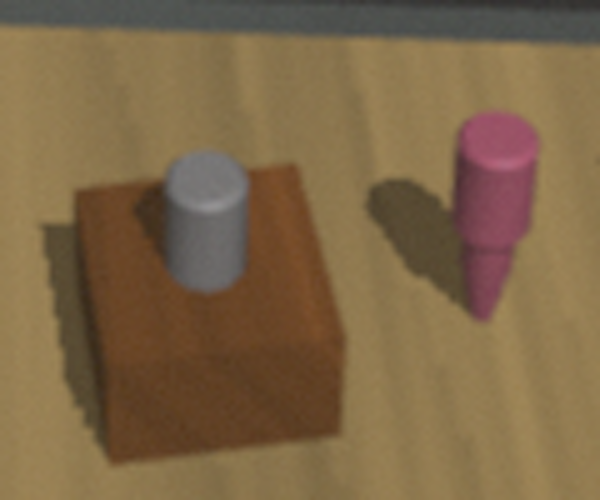

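View pics/scenec.png

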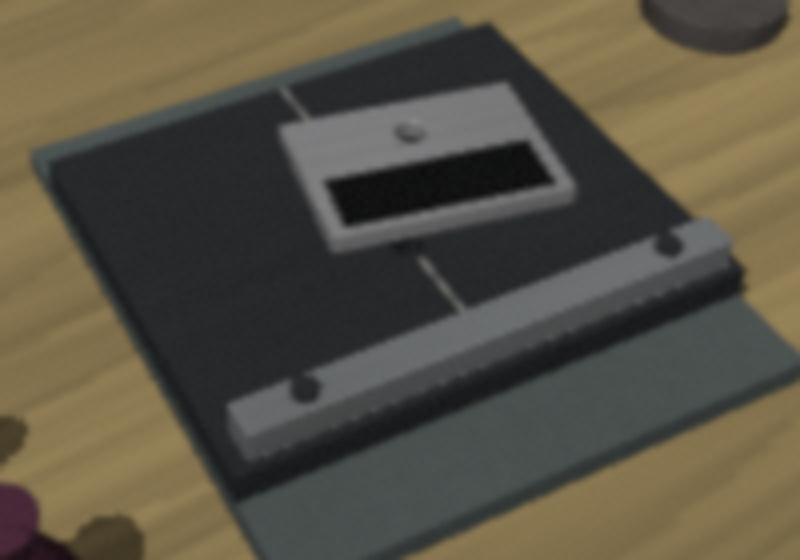

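Run:
```python
from h import *
im,d,p,M=load('side0')
def c(u,v): return 235+(u+.5)/4-.5,170+(v+.5)/4-.5
def P(n,uv,z): 
    X=onplane(p,M,*c(*uv),z); i=np.rint(c(*uv)).astype(int); Y=atdepth(p,M,*c(*uv),d[i[1],i[0]]); print(n,(X*1e3).round(1),'depthpt',(Y*1e3).round(1)); return X
print('side')
for n,uv,z in [('L1',(118,204),.04),('L2',(200,206),.04),('L3',(445,212),.04),('L4',(550,213),.04),('hole',(432,212),.04),
 ('rNL',(263,67),.052),('rFL',(441,90),.052),('rNR',(203,224),.052),('rFR',(398,244),.052),('rh',(284,141),.052),
 ('fN+',(544,38),.064),('fN-',(593,365),.064),('fbN+',(545,90),.04),('slNL',(142,50),.04),('slNR',(83,409),.04)]: P(n,uv,z)
def c(u,v): return 260+(u+.5)/5-.5,280+(v+.5)/5-.5
for n,uv,z in [('pinTop',(208,183),.09),('b1',(77,191),.05),('b2',(296,165),.05),('b3',(343,340),.05),('b4',(110,360),.05),('pink',(498,140),.09)]: P(n,uv,z)
im,d,p,M=load('scene0')
def c(u,v): return 220+(u+.5)/4-.5,190+(v+.5)/4-.5
print('scene')
for n,uv,z in [('L1',(283,88),.04),('L2',(307,119),.04),('L3',(420,258),.04),('L4',(463,310),.04),('hole',(405,246),.04),
 ('rNL',(510,84),.052),('rFL',(575,187),.052),('rNR',(281,127),.052),('rFR',(332,240),.052),('rh',(410,130),.052),
 ('fN+',(696,220),.064),('fN-',(230,407),.064)]: P(n,uv,z)
def c(u,v): return u,v
P('pinTop',(173.5,261.5),.09)
```

```text
side
L1 [428.5   8.1  40. ] depthpt [428.   39.4  17.9]
L2 [474.7   3.7  40. ] depthpt [474.7   3.7  40. ]
L3 [611.3  -9.4  40. ] depthpt [611.7  -6.8  38.1]
L4 [669.5 -13.4  40. ] depthpt [669.6 -12.8  39.6]
hole [604.1  -9.   40. ] depthpt [605.2  -2.1  35. ]
rNL [518.3 131.4  52. ] depthpt [519.9 155.5  37.2]
rFL [623.   99.1  52. ] depthpt [623.3 100.7  50.9]
rNR [475.2 -30.2  52. ] depthpt [475.7 -13.1  39.6]
rFR [579.2 -54.1  52. ] depthpt [579.4 -52.8  51. ]
rh [525.2  49.1  52. ] depthpt [526.   58.3  45.9]
fN+ [690.5 135.9  64. ] depthpt [715.7 247.1  -2.9]
fN- [ 659.7 -174.    64. ] depthpt [ 662.4 -164.4   56. ]
fbN+ [689.3 114.4  40. ] depthpt [689.9 117.2  38.2]
slNL [444.7 175.8  40. ] depthpt [444.6 241.    0.8]
slNR [ 410.2 -166.6   40. ] depthpt [ 409.1 -142.6   19.2]
pinTop [ 489.4 -339.1   90. ] depthpt [ 489.5 -338.1   88.9]
b1 [ 446.1 -302.    50. ] depthpt [ 446.1 -301.3   49.3]
b2 [ 523.9 -293.    50. ] depthpt [ 524.2 -290.3   47.3]
b3 [ 531.9 -372.7   50. ] depthpt [ 532.1 -371.4   48.4]
b4 [ 455.2 -377.7   50. ] depthpt [ 455.2 -375.7   47.7]
pink [ 587.9 -323.9   90. ] depthpt [ 588.3 -322.3   88.4]
scene
L1 [428.   13.6  40. ] depthpt [432.4  10.7  44.2]
L2 [464.6   9.2  40. ] depthpt [467.4   7.3  42.8]
L3 [610.4  -5.5  40. ] depthpt [612.2  -7.   42.4]
L4 [658.   -9.9  40. ] depthpt [658.4 -10.3  40.6]
hole [597.2  -7.   40. ] depthpt [586.4   1.9  26.2]
rNL [519.5 137.3  52. ] depthpt [509.6 146.8  41.3]
rFL [621.5 105.7  52. ] depthpt [621.6 105.7  52.1]
rNR [474.1 -17.7  52. ] depthpt [474.6 -18.   52.5]
rFR [579.  -48.8  52. ] depthpt [578.9 -48.7  51.9]
rh [521.9  51.6  52. ] depthpt [517.7  55.1  47.5]
fN+ [691.6 137.3  64. ] depthpt [692.6 135.9  65.5]
fN- [ 663.6 -171.7   64. ] depthpt [ 663.4 -171.6   63.7]
pinTop [ 489.1 -331.2   90. ] depthpt [ 491.4 -331.6   92.2]
```

Measured so far, averaging the two views:
- Bed yaw is about -5.4° and rest yaw about -15.5°.
- The rest hole is at (523,50) and should end at about (597,-5).
- The pin is at about (489,-335).

I'll push first on the left end with two fingers, which also squares the rest, then on the near edge. First I check the wheel's position and work out the tool move.

```bash
cat >> h.py <<'E'
def tomove(x,y,z,yaw_y):
    "target TCP world m, yaw of tool y axis in deg -> tool shifts"
    s=arm.get_state();Rm=R.from_quat(s['tool_rot']).as_matrix()
    t=Rm.T@(np.array([x,y,z])-s['tcp_pos']); y0=np.degrees(np.arctan2(Rm[1,1],Rm[0,1]))
    print('t',s['time_s'],'tcp',(s['tcp_pos']*1e3).round(1),'yawy',y0.round(2),'z',Rm[:,2].round(3),'move',t.round(4),'turn',round((y0-yaw_y+180)%360-180,2),'F',s['ft_force'].round(1),'w',round(s['width'],4))
E
python3 - <<'E'
from h import *
for n,w,v1,v0 in (('side',(285,154),(357,155),0),('scene',(398,187),(438,225),(222,340))):
    im,d,p,M=load(n+'0'); print(onplane(p,M,*w,.025),onplane(p,M,*v1,.05), onplane(p,M,*v0,.05) if v0 else '')
tomove(.575,.166,.13,-5.4)
E
```

```text
[0.48905175 0.35219037 0.025     ] [0.68145946 0.28748886 0.05      ] 
[0.48806856 0.36539486 0.025     ] [0.69039747 0.29921752 0.05      ] [ 0.69820691 -0.3167095   0.05      ]
t 0.15 tcp [234.4 579.  183.4] yawy 67.95 z [-0.    -0.001 -1.   ] move [-0.4707 -0.255   0.0536] turn 73.35 F [ 0.8 -0.4 -0.2] w 0.0914
```

step_arm --pt "-0.02 -0.01 0 3" --pt "-0.06 -0.03 0.003 10" --pt "-0.1 -0.055 0.008 18" --pt "-0.145 -0.08 0.013 26" --pt "-0.19 -0.105 0.018 34" --pt "-0.235 -0.13 0.023 42" --pt "-0.28 -0.15 0.03 50" --pt "-0.325 -0.175 0.035 57" --pt "-0.37 -0.2 0.04 64" --pt "-0.415 -0.225 0.045 70" --pt "-0.45 -0.245 0.05 73" --pt "-0.471 -0.255 0.054 73.4" --pt "-0.471 -0.255 0.054 73.4" --pt "-0.471 -0.255 0.054 73.4" --claw 0.66

```text
time_s: 1.9
tcp_pos: [0.5746, 0.1664, 0.1296]
tool_rot: [0.74, 0.673, -0.001, -0.0]
ft_force: [1.1, 0.5, 0.9]
width: 0.0604
```

Run:
```python
from h import *
grab('wrist','w1')
tomove(.575,.166,.045,-5.4)
```

```text
t 1.95 tcp [574.5 166.6 129.7] yawy -5.38 z [-0.001 -0.001 -1.   ] move [-0.0005  0.0006  0.0847] turn 0.02 F [ 0.  -0.2 -0.6] w 0.0602
```

View pics/w1.png

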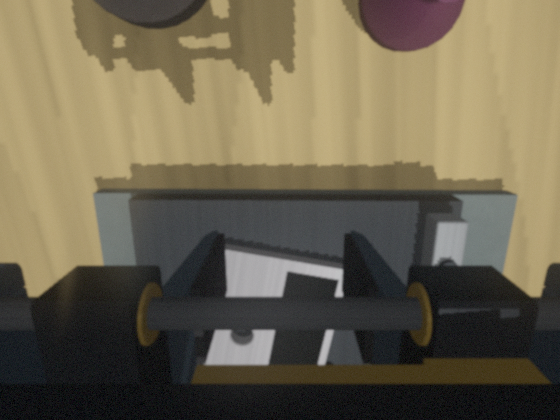

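Wrist view: the rest's left edge runs from (225,243) to (345,264) between the fingers, and the wheel (155,5) and vase (410,20) are well clear. I'll check the clearance before descending.

Run:
```python
from h import *
im,d,p,M=load('w1')
for n,u,v,z in [('edge a',226,243,.052),('edge b',343,264,.052),('hole',243,334,.052),('slide left a',135,197,.04),('slide left b',415,201,.04),('fence NL top',428,216,.064)]: print(n,(onplane(p,M,u,v,z)*1e3).round(1))
s=arm.get_state()
Rm=R.from_quat(s['tool_rot']).as_matrix()
for dx in(-16,0,16): print(dx,proj(p,M,s['tcp_pos']+Rm@np.array([dx/1e3,.03,0])))
```

```text
edge a [522.8 136.5  52. ]
edge b [618.4 108.4  52. ]
hole [525.7  48.   52. ]
slide left a [450.5 179.8  40. ]
slide left b [682.5 154.3  40. ]
fence NL top [684.3 148.7  64. ]
-16 (np.float64(334.2108481898365), np.float64(262.7647947438126))
0 (np.float64(335.2436515997559), np.float64(238.13360434510554))
16 (np.float64(336.321032355261), np.float64(212.43929479318646))
```

step_arm --pt "0 0 0.03 0" --pt "0 0 0.06 0" --pt "0 0 0.079 0" --pt "0 0 0.0845 0" --pt "0 0 0.0845 0"

```text
time_s: 2.58
tcp_pos: [0.5743, 0.1671, 0.0456]
tool_rot: [0.739, 0.673, -0.0, 0.0]
ft_force: [0.4, -0.9, -1.3]
width: 0.06
```

step_arm --pt "-0.005 0 0 0" --pt "-0.01 0 0 0" --pt "-0.015 0 0 0" --pt "-0.018 0 0 0" --pt "-0.021 0 0 0" --pt "-0.024 0 0 0" --pt "-0.027 0 0 0" --pt "-0.03 0 0 0"

```text
time_s: 3.58
tcp_pos: [0.5715, 0.1371, 0.0456]
tool_rot: [0.739, 0.673, -0.0, 0.0]
ft_force: [-0.1, -0.2, -0.3]
width: 0.0599
```

Run:
```python
from h import *
grab('side','s2')
tomove(.575,.166,.045,-5.4)
im=load('s2')[0][:,:,::-1]
cv2.imwrite('pics/s2c.png',cv2.resize(im[150:290,235:425],None,fx=4,fy=4,interpolation=cv2.INTER_CUBIC))
```

```text
t 3.625 tcp [571.5 136.8  45.5] yawy -5.34 z [-0.001 -0.001 -1.   ] move [0.0294 0.0008 0.0005] turn 0.06 F [ 0.3  0.6 -0.1] w 0.0602
```

View pics/s2c.png

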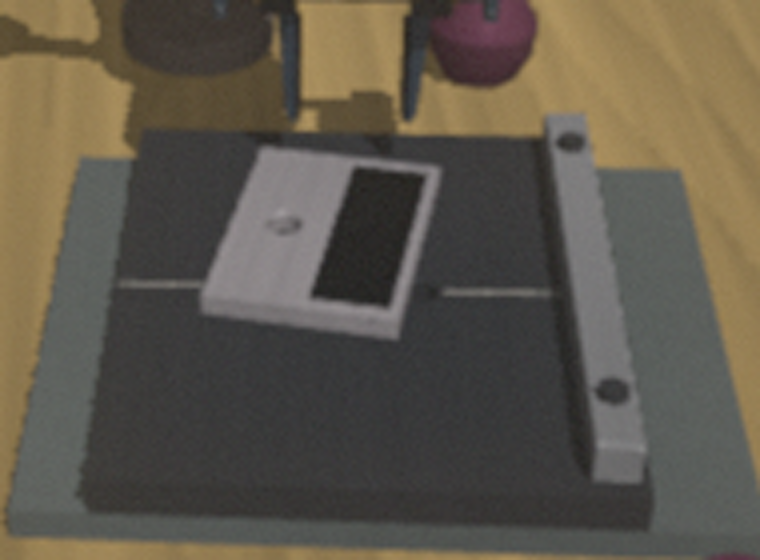

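Run:
```python
from h import *
im,d,p,M=load('s2')
print(onplane(p,M,307.6,179.5,.0455),onplane(p,M,337,179.5,.0455), proj(p,M,[.5715,.1368,.0455]))
for v in (170,174,177,179): print(v,[(atdepth(p,M,u,v,d[v,u])*1e3).round(0) for u in (306,307,308,309)])
```

```text
[0.53930546 0.17397469 0.0455    ] [0.61307747 0.16969617 0.0455    ] (np.float64(321.78927744115106), np.float64(186.83788905253488))
170 [array([531., 124., 102.]), array([533., 125., 101.]), array([535., 119., 104.]), array([538., 125., 101.])]
174 [array([531., 123.,  91.]), array([533., 120.,  93.]), array([536., 123.,  91.]), array([538., 125.,  90.])]
177 [array([542., 265.,  -1.]), array([533., 120.,  84.]), array([536., 119.,  85.]), array([538., 123.,  83.])]
179 [array([542., 256.,  -2.]), array([534., 126.,  75.]), array([536., 120.,  79.]), array([538., 123.,  77.])]
```

step_arm --pt "-0.003 0 0 0" --pt "-0.006 0 0 0" --pt "-0.009 0 0 0" --pt "-0.012 0 0 0" --pt "-0.012 0 0 0"

```text
time_s: 4.25
tcp_pos: [0.5703, 0.1246, 0.0456]
tool_rot: [0.739, 0.673, -0.001, 0.0]
ft_force: [-0.4, -0.7, 0.7]
width: 0.0603
```

Run:
```python
from h import *
im,d,p,M=grab('wrist','w3')
tomove(.575,.166,.045,-5.4)
```

```text
t 4.3 tcp [570.4 124.7  45.6] yawy -5.35 z [-0.001 -0.001 -1.   ] move [0.0415 0.0008 0.0005] turn 0.05 F [-0.4 -0.9 -0.2] w 0.0601
```

View pics/w3.png

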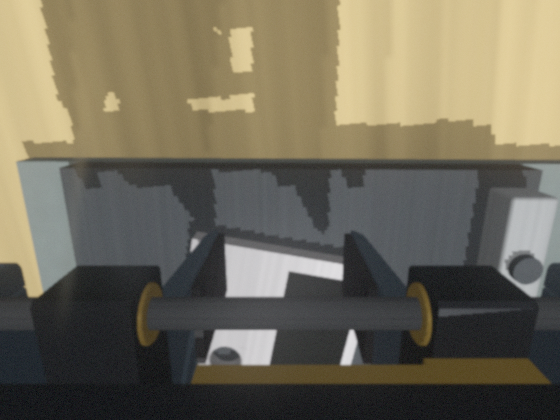

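Run:
```python
from h import *
im,d,p,M=load('w3')
for u,v in [(195,233),(340,258),(225,362)]: print((onplane(p,M,u,v,.052)*1e3).round(1))
c=im[200:380,170:390,::-1]
cv2.imwrite('pics/w3c.png',cv2.resize(cv2.convertScaleAbs(c,alpha=2.0),None,fx=3.5,fy=3.3,interpolation=cv2.INTER_CUBIC))
```

```text
[519.6 135.3  52. ]
[601.6 111.9  52. ]
[524.3  46.   52. ]
```

View pics/w3c.png

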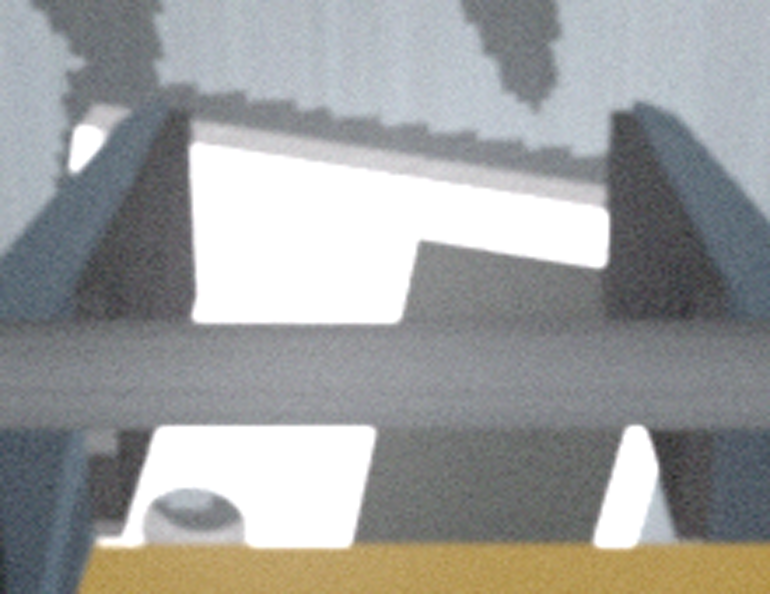

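Run:
```python
from h import *
im,d,p,M=load('s2')
for u0 in (307,308,337):
  print(u0,[(v,tuple((atdepth(p,M,u0,v,d[v,u0])*1e3).round(0)),tuple(im[v,u0])) for v in range(174,190,2)])
im,d,p,M=grab('side','s3'); c=im[150:230,270:370,::-1]
cv2.imwrite('pics/s3c.png',cv2.resize(cv2.convertScaleAbs(c,alpha=1.8),None,fx=7,fy=7,interpolation=cv2.INTER_CUBIC))
```

```text
307 [(174, (np.float64(533.0), np.float64(120.0), np.float64(93.0)), (np.uint8(57), np.uint8(62), np.uint8(66))), (176, (np.float64(533.0), np.float64(117.0), np.float64(89.0)), (np.uint8(59), np.uint8(66), np.uint8(71))), (178, (np.float64(533.0), np.float64(121.0), np.float64(81.0)), (np.uint8(62), np.uint8(65), np.uint8(67))), (180, (np.float64(544.0), np.float64(249.0), np.float64(-1.0)), (np.uint8(82), np.uint8(75), np.uint8(59))), (182, (np.float64(543.0), np.float64(236.0), np.float64(1.0)), (np.uint8(83), np.uint8(74), np.uint8(56))), (184, (np.float64(537.0), np.float64(164.0), np.float64(38.0)), (np.uint8(58), np.uint8(57), np.uint8(57))), (186, (np.float64(536.0), np.float64(153.0), np.float64(39.0)), (np.uint8(64), np.uint8(65), np.uint8(65))), (188, (np.float64(534.0), np.float64(124.0), np.float64(51.0)), (np.uint8(134), np.uint8(129), np.uint8(131)))]
308 [(174, (np.float64(536.0), np.float64(123.0), np.float64(91.0)), (np.uint8(52), np.uint8(55), np.uint8(59))), (176, (np.float64(536.0), np.float64(124.0), np.float64(85.0)), (np.uint8(52), np.uint8(54), np.uint8(58)))
[... 840 characters left out ...]
p.uint8(54), np.uint8(59), np.uint8(62))), (178, (np.float64(605.0), np.float64(116.0), np.float64(82.0)), (np.uint8(57), np.uint8(60), np.uint8(65))), (180, (np.float64(605.0), np.float64(117.0), np.float64(76.0)), (np.uint8(117), np.uint8(103), np.uint8(78))), (182, (np.float64(623.0), np.float64(234.0), np.float64(-1.0)), (np.uint8(158), np.uint8(132), np.uint8(87))), (184, (np.float64(612.0), np.float64(156.0), np.float64(41.0)), (np.uint8(67), np.uint8(64), np.uint8(61))), (186, (np.float64(611.0), np.float64(150.0), np.float64(39.0)), (np.uint8(59), np.uint8(60), np.uint8(58))), (188, (np.float64(610.0), np.float64(142.0), np.float64(38.0)), (np.uint8(57), np.uint8(56), np.uint8(58)))]
```

View pics/s3c.png

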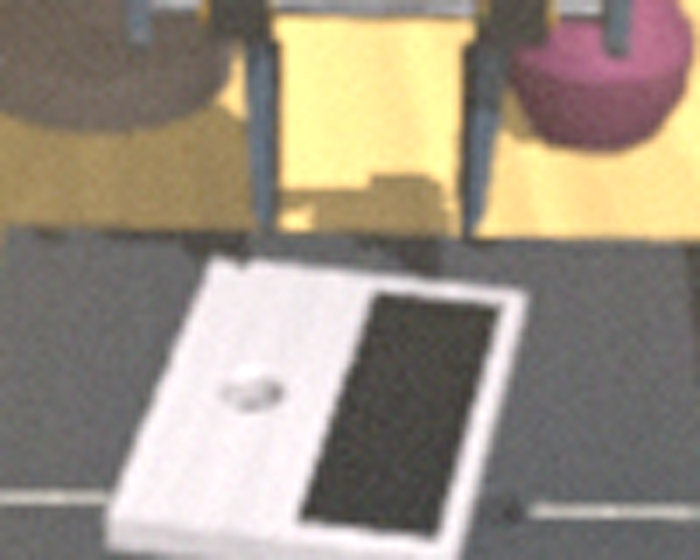

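Run:
```python
from h import *
im,d,p,M=load('w3')
s=arm.get_state();Rm=R.from_quat(s['tool_rot']).as_matrix()
for dz in(0,-10,-20,-30,-40):
  print(dz,[np.round(proj(p,M,s['tcp_pos']+Rm@np.array([dx/1e3,.03,dz/1e3])),0) for dx in (-16,0,10,16)])
im,d,p,M=load('s3')
for y in (.105,.108,.112): 
  o,r=ray(p,M,270+265/7,150+235/7); print(o+r*(y-o[1])/r[1])
im,d,p,M=load('w3')
for u,v in [(212,236),(208,242),(205,250),(357,240),(362,250),(215,236)]:
  X=np.array(atdepth(p,M,u,v,d[v,u])); print((u,v),(Rm.T@(X-s['tcp_pos'])*1e3).round(1))
```

```text
0 [array([334., 263.]), array([335., 238.]), array([336., 222.]), array([336., 212.])]
-10 [array([337., 270.]), array([338., 245.]), array([338., 228.]), array([339., 218.])]
-20 [array([339., 278.]), array([340., 252.]), array([341., 234.]), array([342., 224.])]
-30 [array([342., 287.]), array([343., 259.]), array([344., 241.]), array([345., 230.])]
-40 [array([345., 297.]), array([346., 268.]), array([347., 249.]), array([348., 237.])]
[0.53429287 0.105      0.07544055]
[0.53454672 0.108      0.07361564]
[0.53488519 0.112      0.07118243]
(212, 236) [ 16.2 -35.  -38.5]
(208, 242) [ 16.3 -35.3 -46.3]
(205, 250) [ 16.2 -34.8 -55.3]
(357, 240) [ 15.8  33.8 -42.7]
(362, 250) [ 15.9  33.6 -54.8]
(215, 236) [ 15.3 -34.  -36.2]
```

The view shows both fingertips about 30 mm above the TCP, so they were passing over the rest, which is why there was no contact force. I'll back off, lift, and see how the tip offset depends on opening.

step_arm --pt "0.02 0 -0.02 0" --pt "0.045 0 -0.03 0" --pt "0.045 0 -0.03 0" --pt "0.045 0 -0.03 0" --pt "0.045 0 -0.03 0" --pt "0.045 0 -0.03 0" --claw 0

```text
time_s: 5.1
tcp_pos: [0.5744, 0.1691, 0.0752]
tool_rot: [0.74, 0.673, -0.001, -0.0]
ft_force: [-0.1, 0.4, -0.8]
width: 0.0032
```

Run:
```python
from h import *
im,d,p,M=grab('wrist','w4')
s=arm.get_state();Rm=R.from_quat(s['tool_rot']).as_matrix()
tomove(.575,.166,.045,-5.4)
v,u=np.mgrid[0:420,0:560]
dc=np.stack([(u-p['cx'])/p['fx']*d,-(v-p['cy'])/p['fy']*d,-d],-1)
mt=np.array(arm.camera_params('wrist')['mount']); X=dc@mt[:3,:3].T+mt[:3,3]
m=(d>0)&(abs(X[...,0])<.018)&(abs(X[...,1])<.03)&(X[...,2]<.02)
print(m.sum(), np.percentile(X[m][:,2],[90,99,100]).round(4), X[m][:,1].min(),X[m][:,1].max())
vv,uu=np.where(m); print(vv.min(),uu[vv==vv.min()])
```

```text
t 5.15 tcp [574.4 169.2  75.3] yawy -5.37 z [-0.001 -0.001 -1.   ] move [-0.0031  0.0009  0.0303] turn 0.03 F [-0.7  0.3 -0.2] w 0.001
3273 [-0.0428 -0.032  -0.0295] -0.013564239131527893 0.012361220504355641
230 [271 272 273 294 295 296]
```

View pics/w4.png

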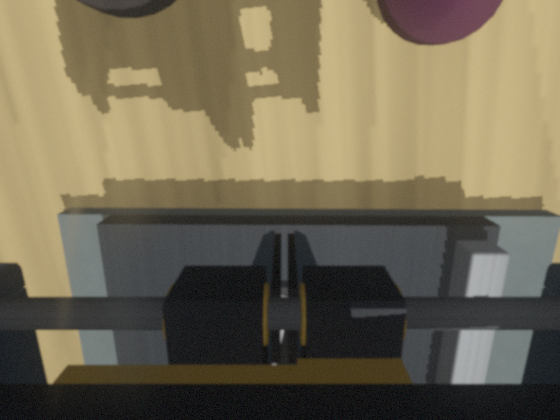

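Both the wrist depth and the side view put the tips 30 mm behind the stated TCP, whether open or shut. So I'll go down carefully to TCP z ≈ 0.017, which puts the tips at about 47 mm, checking for touch on the way.

step_arm --pt "0 0 0.015 0" --pt "0 0 0.03 0" --pt "0 0 0.035 0" --pt "0 0 0.04 0" --pt "0 0 0.044 0" --pt "0 0 0.044 0" --claw 0.66

```text
time_s: 5.9
tcp_pos: [0.5744, 0.1692, 0.0312]
tool_rot: [0.739, 0.673, -0.001, -0.0]
ft_force: [-0.6, 0.2, 0.9]
width: 0.0577
```

step_arm --pt "0 0 0.003 0" --pt "0 0 0.006 0" --pt "0 0 0.009 0" --pt "0 0 0.012 0" --pt "0 0 0.0145 0" --pt "0 0 0.0145 0"

```text
time_s: 6.65
tcp_pos: [0.5742, 0.1691, 0.0165]
tool_rot: [0.739, 0.673, -0.001, -0.0]
ft_force: [-0.4, -0.3, 0.2]
width: 0.0601
```

Run:
```python
from h import *
im,d,p,M=grab('wrist','w5')
tomove(.575,.166,.017,-5.4)
for u,v in [(284,240),(150,240),(400,240),(270,150)]: print((u,v),(atdepth(p,M,u,v,d[v,u])*1e3).round(1))
```

```text
t 6.7 tcp [574.3 169.1  16.6] yawy -5.37 z [-0.001 -0.001 -1.   ] move [-0.0031  0.001  -0.0004] turn 0.03 F [0.6 0.2 1. ] w 0.0604
(284, 240) [573.4 165.8  10.5]
(150, 240) [491.4 173.4  10.3]
(400, 240) [644.8 158.4   8.6]
(270, 150) [570.  219.9  -0.7]
```

View pics/w5.png

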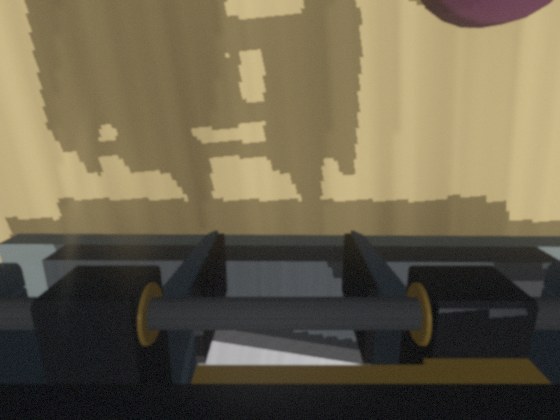

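No contact. Now I push along -tool x, with about 20 mm of free travel expected.

step_arm --pt "-0.008 0 0 0" --pt "-0.014 0 0 0" --pt "-0.017 0 0 0" --pt "-0.02 0 0 0" --pt "-0.023 0 0 0" --pt "-0.026 0 0 0" --pt "-0.029 0 0 0" --pt "-0.032 0 0 0"

```text
time_s: 7.7
tcp_pos: [0.5713, 0.1373, 0.0167]
tool_rot: [0.739, 0.673, -0.001, -0.0]
ft_force: [-0.0, 3.0, -0.0]
width: 0.0601
```

step_arm --pt "-0.002 0 0 0" --pt "-0.004 0 0 0" --pt "-0.006 0 0 0" --pt "-0.008 0 0 0" --pt "-0.01 0 0 0" --pt "-0.012 0 0 0" --pt "-0.014 0 0 0" --pt "-0.016 0 0 0"

```text
time_s: 8.7
tcp_pos: [0.5697, 0.1212, 0.0167]
tool_rot: [0.739, 0.673, -0.001, -0.0]
ft_force: [-0.5, 3.0, -0.9]
width: 0.0602
```

step_arm --pt "-0.002 0 0 0" --pt "-0.004 0 0 0" --pt "-0.006 0 0 0" --pt "-0.008 0 0 0" --pt "-0.01 0 0 0" --pt "-0.012 0 0 0" --pt "-0.014 0 0 0" --pt "-0.016 0 0 0" --pt "-0.018 0 0 0" --pt "-0.02 0 0 0" --pt "-0.02 0 0 0"

```text
time_s: 10.07
tcp_pos: [0.5679, 0.1011, 0.0167]
tool_rot: [0.739, 0.673, -0.001, -0.0]
ft_force: [-0.6, 0.2, 0.5]
width: 0.0606
```

Run:
```python
from h import *
im,d,p,M=grab('wrist','w6')
im,d,p,M=grab('side','s6')
tomove(.575,.166,.017,-5.4)
cv2.imwrite('pics/s6c.png',cv2.resize(cv2.convertScaleAbs(im[150:290,235:425,::-1],alpha=1.6),None,fx=4,fy=4,interpolation=cv2.INTER_CUBIC))
```

```text
t 10.175 tcp [568.  101.2  16.7] yawy -5.37 z [-0.001 -0.001 -1.   ] move [ 0.0652  0.0009 -0.0004] turn 0.03 F [-0.5  0.  -0.7] w 0.0606
```

View pics/s6c.png

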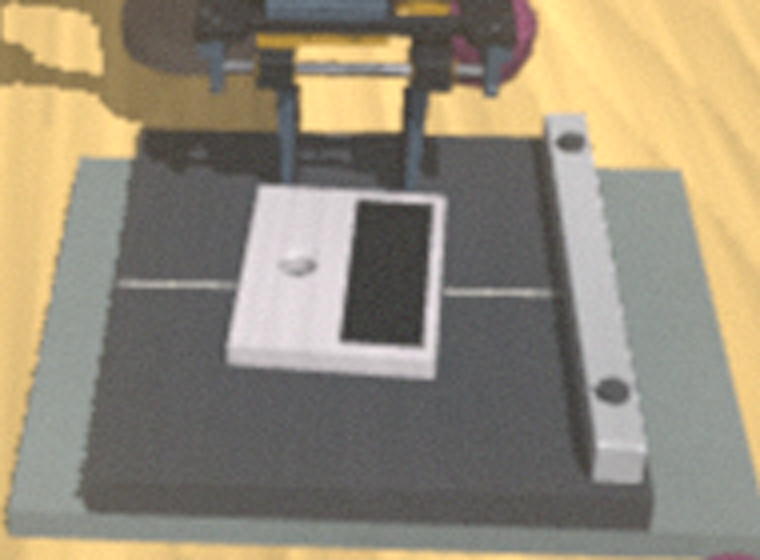

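View pics/w6.png

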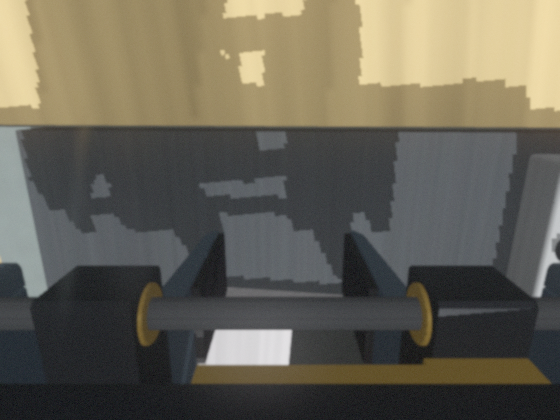

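The rest is now square to the bed, with its hole at crop (297,263), still left of the line at crop y≈288. I'll measure the remaining offset within the one view.

```bash
cat >> h.py <<'E'
import sys
def bedframe(p,M,lpix,c):
    a=onplane(p,M,*c(*lpix[0]),.04);b=onplane(p,M,*c(*lpix[1]),.04)
    e=(b-a)[:2];e/=np.linalg.norm(e);n=np.array([-e[1],e[0]]);return a[:2],e,n
E
python3 - <<'E'
from h import *
im,d,p,M=load('s6')
def c(u,v): return 235+(u+.5)/4-.5,150+(v+.5)/4-.5
a,e,n=bedframe(p,M,[(118,284),(550,294)],c); print('yaw',np.degrees(np.arctan2(e[1],e[0])))
for nm,uv in [('hole',(297,263)),('NL',(259,186)),('FL',(447,196)),('NR',(228,360)),('FR',(435,374))]:
    X=onplane(p,M,*c(*uv),.052)[:2]-a; print(nm,(X@e*1e3).round(1),(X@n*1e3).round(1),((X+a)*1e3).round(1))
for nm,uv in [('fence+',(545,118)),('fence-',(593,446))]:
    X=onplane(p,M,*c(*uv),.064)[:2]-a; print(nm,(X@e*1e3).round(1),(X@n*1e3).round(1))
# hole centre by brightness in gray: print ellipse from mask
g=cv2.cvtColor(im,cv2.COLOR_RGB2GRAY)[205:228,298:322]; print(g)
E
```

```text
yaw -5.345407964836232
hole 100.7 7.5 [529.4   6.2]
NL 76.8 86.8 [513.1  87.4]
FL 187.5 80.0 [622.7  70.4]
NR 65.8 -83.5 [486.3 -81.2]
FR 173.9 -91.0 [593.2 -98.7]
fence+ 249.5 151.6
fence- 247.1 -160.5
[[116 135 136 134 131 134 136 135 133 133 135 134 135 133 134 131 128 132
  134 135 133 131 132 136]
 [122 134 138 134 133 133 136 134 133 132 132 134 133 132 131 132 131 132
  135 134 134 132 133 136]
 [128 136 136 133 133 135 136 135 133 134 135 134 134 135 134 133 130 132
  135 135 134 133 133 134]
 [133 136 135 133 133 135 136 131 132 134 133 138 134 134 133 131 132 133
  136 137 132 135 134 134]
 [135 136 136 134 134 135 136 133 132 131 135 136 134 133 133 132 132 135
  137 134 134 136 134 134]
 [138 137 136 135 136 135 136 132 132 136 134 138 134 133 134 131 132 133
  135 136 134 133 135 136]
 [137 137 133 133 135 138 135 135 135 136 137 138 137 135 137 132 133 135
  138 136 135 135 134 137]
 [137 136 135 133 136 137 135 133 135 139 143 140 140 137 134 129 129 136
  137 136 135 135 136 139]
 [138 135 135 135 135 138 135 135 139 145 146 143 139 135 133 128 128 135
  135 136 136 1
[... 726 characters left out ...]
34 137 137 136 135 134 137 137 138 136 137 138 137 134 133 134 138
  138 139 138 140 134 105]
 [136 136 137 137 137 134 136 137 137 140 139 138 136 137 136 135 138 139
  136 138 137 139 129  96]
 [134 135 138 137 138 137 135 136 138 140 139 137 137 135 135 133 137 139
  138 138 139 138 125  86]
 [136 139 137 138 135 133 135 137 136 140 137 137 137 137 133 134 136 138
  139 137 139 137 122  74]
 [134 136 138 138 137 134 138 138 138 139 140 138 138 136 134 135 136 139
  139 137 138 139 117  70]
 [135 138 140 139 136 135 136 138 138 141 140 137 135 136 133 137 139 139
  139 138 137 139 117  58]
 [136 137 135 136 136 135 135 138 140 138 138 138 134 134 135 136 137 138
  139 137 139 139 115  55]]
```

step_arm --pt "-0.002 0 0 0" --pt "-0.004 0 0 0" --pt "-0.006 0 0 0" --pt "-0.007 0 0 0" --pt "-0.007 0 0 0"

```text
time_s: 10.8
tcp_pos: [0.5673, 0.094, 0.0167]
tool_rot: [0.739, 0.673, -0.001, -0.0]
ft_force: [-0.7, 1.7, -0.2]
width: 0.0603
```

Run:
```python
from h import *
im,d,p,M=grab('side','s7')
tomove(.575,.166,.017,-5.4)
cv2.imwrite('pics/s7c.png',cv2.resize(cv2.convertScaleAbs(im[180:290,260:390,::-1],alpha=1.6),None,fx=6,fy=5,interpolation=cv2.INTER_CUBIC))
im,d,p,M=grab('scene','c7')
cv2.imwrite('pics/c7c.png',cv2.resize(cv2.convertScaleAbs(im[190:320,240:400,::-1],alpha=1.6),None,fx=5,fy=4.5,interpolation=cv2.INTER_CUBIC))
```

```text
t 10.85 tcp [567.2  94.1  16.7] yawy -5.37 z [-0.001 -0.001 -1.   ] move [ 0.0723  0.001  -0.0004] turn 0.03 F [-0.4  0.4  0.4] w 0.0602
```

View pics/s7c.png

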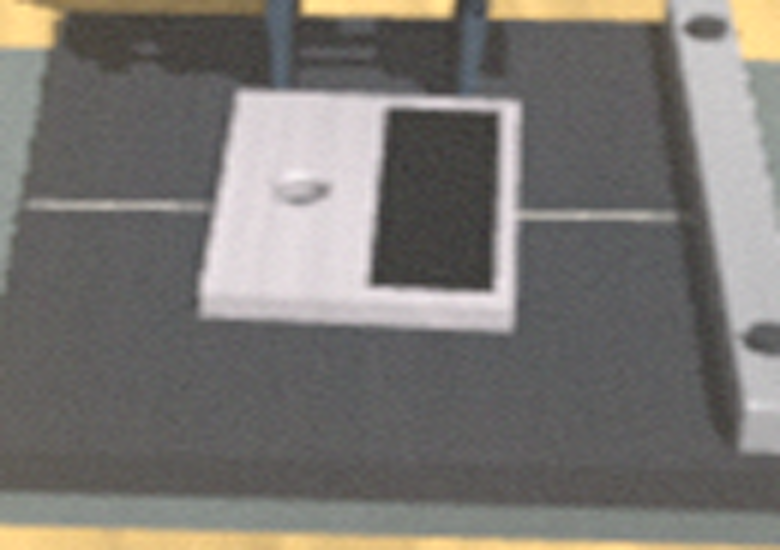

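View pics/c7c.png

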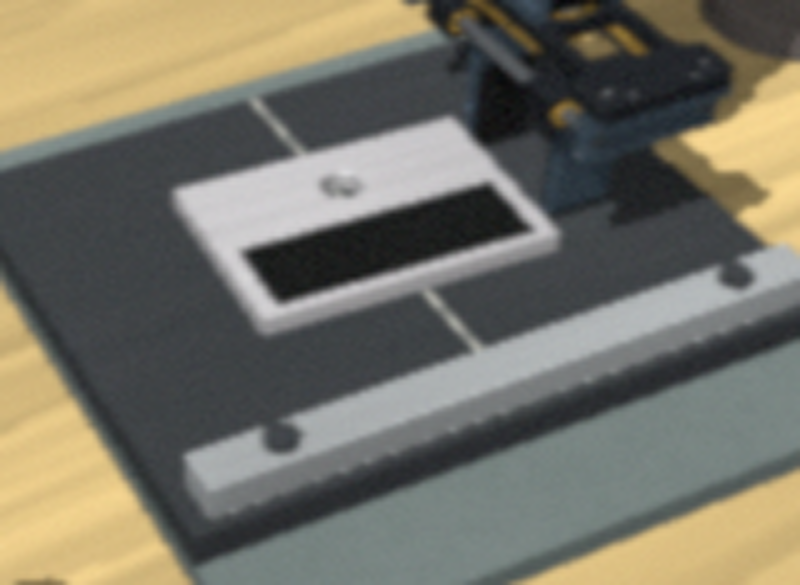

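```bash
cat > m.py <<'E'
from h import *
def meas(tag,c,L,pts):
    im,d,p,M=load(tag); a,e,n=bedframe(p,M,L,c); print(tag,'yaw',np.degrees(np.arctan2(e[1],e[0])).round(2))
    P={}
    for nm,uv,z in pts:
        W=onplane(p,M,*c(*uv),z)[:2]; X=W-a; P[nm]=X; print(nm,'bed x %.1f y %.1f'%(X@e*1e3,X@n*1e3),(W*1e3).round(1))
    return P
def crop(x0,y0,fx,fy): return lambda u,v:(x0+(u+.5)/fx-.5,y0+(v+.5)/fy-.5)
E
python3 - <<'E'
from m import *
meas('s7',crop(260,180,6,5),[(30,205),(680,217)],[('hole',(302,186),.052),('NL',(237,91),.052),('FL',(522,101),.052),('NR',(203,301),.052),('FR',(514,315),.052),('f-',(741,404),.064)])
meas('c7',crop(240,190,5,4.5),[(255,98),(479,349)],[('hole',(341,185),.052),('NL',(456,118),.052),('FL',(560,236),.052),('NR',(174,190),.052),('FR',(264,321),.052),('f+',(778,250),.064),('f-',(187,458),.064)])
E
```

```text
s7 yaw -5.25
hole bed x 102.0 y 1.7 [5.313e+02 5.000e-01]
NL bed x 75.5 y 79.2 [512.   80.1]
FL bed x 186.9 y 74.5 [622.5  65.3]
NR bed x 68.5 y -84.2 [490. -82.]
FR bed x 176.7 y -89.5 [597.3 -97.1]
f- bed x 246.4 y -158.9 [ 660.4 -172.6]
c7 yaw -6.08
hole bed x 102.9 y -3.0 [529.5   0.8]
NL bed x 77.8 y 80.5 [513.4  86.5]
FL bed x 187.5 y 73.2 [621.7  67.6]
NR bed x 69.0 y -80.9 [487.5 -73. ]
FR bed x 179.9 y -86.1 [597.2 -90. ]
f+ bed x 252.8 y 152.0 [695.  139.1]
f- bed x 254.5 y -160.6 [ 663.5 -171.9]
```

step_arm --pt "0.01 0 -0.005 0" --pt "0.02 0 -0.025 0" --pt "0.02 0 -0.055 0" --pt "0.02 0 -0.06 0" --claw 1

```text
time_s: 11.4
tcp_pos: [0.5706, 0.1148, 0.0788]
tool_rot: [0.739, 0.673, 0.0, 0.001]
ft_force: [0.7, 0.2, -0.9]
width: 0.091
```

Run:
```python
from h import *
print(arm.get_state()['joint_pos'].round(2))
tomove(.470,.006,.077,-95.6)
```

```text
[ 0.1   0.55  1.57 -0.    1.01  0.19]
t 11.4 tcp [570.6 114.8  78.8] yawy -5.33 z [ 0.002 -0.001 -1.   ] move [-0.1177 -0.09    0.0017] turn 90.27 F [ 0.7  0.2 -0.9] w 0.091
```

step_arm --pt "-0.01 -0.008 0 9" --pt "-0.025 -0.018 0 19" --pt "-0.04 -0.03 0 29" --pt "-0.055 -0.042 0 39" --pt "-0.07 -0.054 0 49" --pt "-0.085 -0.065 0 59" --pt "-0.1 -0.076 0.002 69" --pt "-0.11 -0.085 0.002 79" --pt "-0.118 -0.09 0.002 87" --pt "-0.118 -0.09 0.002 90.3" --pt "-0.118 -0.09 0.002 90.3" --pt "-0.118 -0.09 0.002 90.3"

```text
time_s: 12.9
tcp_pos: [0.47, 0.0058, 0.0765]
tool_rot: [0.999, -0.048, 0.001, 0.0]
ft_force: [-0.4, 0.3, -0.1]
width: 0.0909
```

Run:
```python
from h import *
im,d,p,M=grab('wrist','w8')
tomove(.470,.006,.0165,-95.6)
cv2.imwrite('pics/w8b.png',cv2.convertScaleAbs(im[:,:,::-1],alpha=1.6))
```

```text
t 12.95 tcp [470.    5.9  76.6] yawy -95.55 z [ 0.002 -0.001 -1.   ] move [-0.0001 -0.0002  0.0601] turn 0.05 F [ 0.8 -0.2  1. ] w 0.0911
```

View pics/w8b.png

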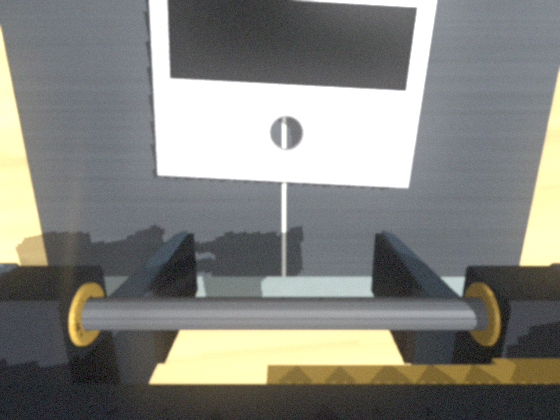

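The wrist view is clear. The rest hole is at (286,133), the white line at u≈284 shows through it, and the near edge runs from (156,175) to (409,187). I measure from this.

```bash
cat >> m.py <<'E'
def wr(tag,lv,zone,hole_guess):
    im,d,p,M=load(tag); g=cv2.cvtColor(im,cv2.COLOR_RGB2GRAY).astype(float)
    pts=[]
    for v in lv:
        r=g[v,270:300]; w=np.clip(r-np.median(r)-8,0,None)
        if w.sum()>0: pts.append((270+(w*np.arange(30)).sum()/w.sum(),v))
    W=np.array([onplane(p,M,u,v,.04)[:2] for u,v in pts]); k=np.polyfit(W[:,0],W[:,1],1)
    print('line pix',np.round(pts[::max(1,len(pts)//4)],1).tolist(),'yaw',np.degrees(np.arctan(k[0])).round(2)); return k
E
python3 - <<'E'
from m import *
k=wr('w8',list(range(192,228))+list(range(245,268)),None,None)
im,d,p,M=load('w8'); g=cv2.cvtColor(im,cv2.COLOR_RGB2GRAY)
hm=((g[110:158,262:312]<85)).astype(np.uint8); cs,_=cv2.findContours(hm,cv2.RETR_EXTERNAL,cv2.CHAIN_APPROX_NONE); c=max(cs,key=cv2.contourArea); (x,y),r=cv2.minEnclosingCircle(c); h=(x+262,y+110); print('hole',h,r)
H=onplane(p,M,*h,.052); print(H, 'r mm',np.linalg.norm(onplane(p,M,h[0]+r,h[1],.052)-H)*1e3)
yaw=np.arctan(k[0]); e=np.array([np.cos(yaw),np.sin(yaw)]);n=np.array([-e[1],e[0]])
P0=np.array([H[0],np.polyval(k,H[0])]); print('hole off line mm',(H[:2]-P0)@n*1e3)
A=onplane(p,M,157,175,.052);B=onplane(p,M,409,187,.052);print('near edge',A,B,np.linalg.norm(A-B),'yaw',np.degrees(np.arctan2(*(A-B)[:2]*[-1,1])))
E
```

```text
line pix [[283.5, 192.0], [283.5, 206.0], [283.5, 220.0], [283.5, 251.0], [283.5, 265.0]] yaw -5.6
hole (290.5, 131.5) 13.729630470275879
[ 0.53065346 -0.00543944  0.052     ] r mm 8.420486033776296
hole off line mm -4.282829189859025
near edge [0.5119042  0.08130715 0.052     ] [ 0.48850091 -0.07780304  0.052     ] 0.16082216219020531 yaw -8.367552985491884
```

Run:
```python
from m import *
im,d,p,M=load('w8'); g=cv2.cvtColor(im,cv2.COLOR_RGB2GRAY)
for v in (133,195,210,260): print(v,g[v,276:296])
print(g[113:153:2,268:306:1].tolist()[10])
cv2.imwrite('pics/w8h.png',cv2.resize(cv2.convertScaleAbs(im[100:170,250:320,::-1],alpha=1.5),None,fx=8,fy=8,interpolation=cv2.INTER_CUBIC))
```

```text
133 [ 88  91  91  93  95 127 159 180 181 165 132 105  89  86  82  73  71  76
  71  72]
195 [ 81  82  80  80  89 120 154 175 174 155 118  89  80  79  78  79  80  80
  77  81]
210 [ 78  79  74  76  87 119 151 176 175 154 120  88  77  77  76  76  81  76
  75  78]
260 [ 48  47  50  44  49  69  93 111 109  96  71  54  47  51  49  50  50  44
  50  50]
[174, 154, 126, 101, 94, 89, 91, 91, 88, 91, 91, 93, 95, 127, 159, 180, 181, 165, 132, 105, 89, 86, 82, 73, 71, 76, 71, 72, 76, 71, 72, 74, 74, 90, 116, 144, 166, 179]
```

View pics/w8h.png

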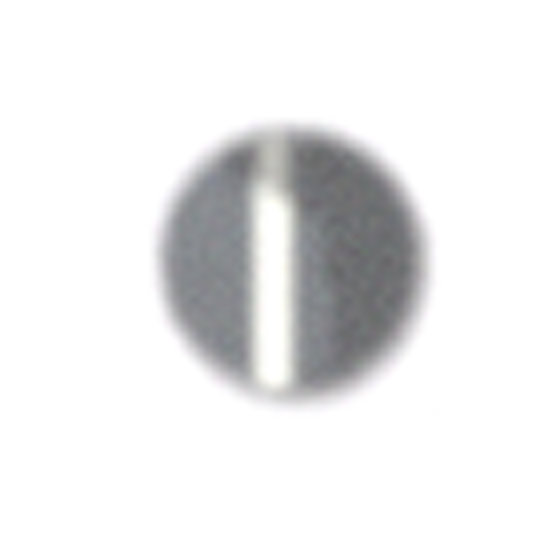

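The hole is 2.0 mm to the right of the line and the rest is still 2.8° off. I'll descend and push along +x, drifting about 3 mm to the left (-tool y) once both fingers bear on the edge.

step_arm --pt "0 0 0.03 0" --pt "0 0 0.05 0" --pt "0 0 0.06 0" --pt "0 0 0.06 0"

```text
time_s: 13.45
tcp_pos: [0.4699, 0.0059, 0.0163]
tool_rot: [0.999, -0.048, 0.001, 0.0]
ft_force: [-0.1, -0.3, 0.6]
width: 0.0912
```

step_arm --pt "0.004 0 0 0" --pt "0.007 0 0 0" --pt "0.01 0 0 0" --pt "0.013 0 0 0" --pt "0.016 0 0 0" --pt "0.019 0 0 0" --pt "0.022 0 0 0" --pt "0.025 0 0 0" --pt "0.028 0 0 0"

```text
time_s: 14.58
tcp_pos: [0.498, 0.0032, 0.0163]
tool_rot: [0.999, -0.048, 0.001, 0.0]
ft_force: [-2.6, 0.1, 0.4]
width: 0.0912
```

Run:
```python
from h import *
im,d,p,M=grab('wrist','w9')
tomove(.5516,-.0006,.0165,-95.6)
cv2.imwrite('pics/w9b.png',cv2.convertScaleAbs(im[:,:,::-1],alpha=1.6))
```

```text
t 14.625 tcp [498.5   3.2  16.3] yawy -95.52 z [ 0.002 -0.001 -1.   ] move [ 0.0532 -0.0014 -0.0001] turn 0.08 F [-1.1  0.6 -0.2] w 0.0911
```

View pics/w9b.png

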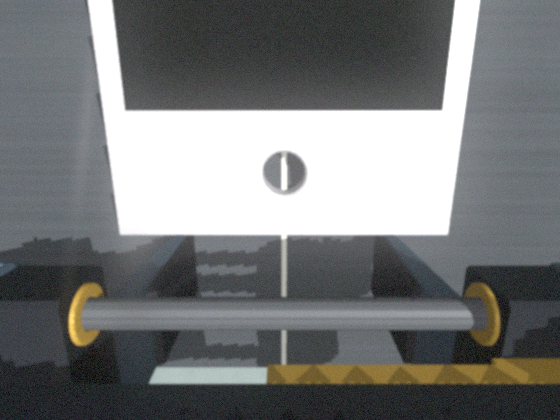

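Squared: the near edge is level at row 235, and the hole at (285,172) sits almost on the line. I compute the exact offset.

```bash
cat >> m.py <<'E'
def holeoff(tag,box,thr=None):
    im,d,p,M=load(tag); g=cv2.cvtColor(im,cv2.COLOR_RGB2GRAY)
    x0,y0,x1,y1=box; s=g[y0:y1,x0:x1]; thr=thr or (s.max()*.5+s.min()*.5)
    m=(s<thr).astype(np.uint8); m=cv2.morphologyEx(m,cv2.MORPH_CLOSE,np.ones((9,9)))
    cs,_=cv2.findContours(m,cv2.RETR_EXTERNAL,cv2.CHAIN_APPROX_NONE); c=max(cs,key=cv2.contourArea); (x,y),(a,b),_=cv2.fitEllipse(cv2.convexHull(c)); return (x+x0,y+y0),(a,b),p,M,im
E
python3 - <<'E'
from m import *
h,ax,p,M,im=holeoff('w9',(258,146,312,198)); print(h,ax)
k=wr('w9',list(range(240,262)),0,0)
H=onplane(p,M,*h,.052);yaw=np.arctan(k[0]);n=np.array([-np.sin(yaw),np.cos(yaw)])
print(H,'off',(H[:2]-[H[0],np.polyval(k,H[0])])@n*1e3, 'line u~284 at rows')
g=cv2.cvtColor(im,cv2.COLOR_RGB2GRAY).astype(float)
for v in (170,175,245,255,345): r=g[v,276:294]; w=np.clip(r-np.percentile(r,40)-15,0,None); print(v,276+(w*np.arange(18)).sum()/w.sum())
o=onplane(p,M,284,172,.052)
E
```

```text
(284.4014587402344, 173.55960655212402) (42.383724212646484, 46.54069137573242)
line pix [[283.4, 240.0], [283.7, 245.0], [283.6, 250.0], [283.7, 255.0], [283.7, 260.0]] yaw -5.37
[ 0.5447841  -0.00280325  0.052     ] off -0.4878033496895698 line u~284 at rows
170 283.744341563786
175 283.7684049079755
245 283.62359550561797
255 283.61829652996846
345 283.33527131782944
```

step_arm --pt "0.003 0 0 0" --pt "0.007 0 0 0" --pt "0.011 0 0 0" --pt "0.015 0 0 0" --pt "0.019 0 0 0" --pt "0.023 0 0 0" --pt "0.027 0 0 0" --pt "0.031 -0.0002 0 0" --pt "0.035 -0.0003 0 0" --pt "0.039 -0.0004 0 0" --pt "0.042 -0.0005 0 0" --pt "0.044 -0.0005 0 0"

```text
time_s: 16.12
tcp_pos: [0.5425, -0.0006, 0.0164]
tool_rot: [0.999, -0.048, 0.001, 0.0]
ft_force: [-2.7, 0.3, -0.6]
width: 0.0911
```

Run:
```python
from h import *
im,d,p,M=grab('wrist','w10')
tomove(.5516,-.0006,.0165,-95.6)
cv2.imwrite('pics/w10b.png',cv2.convertScaleAbs(im[:,:,::-1],alpha=1.6))
im,d,p,M=grab('side','s10')
cv2.imwrite('pics/s10c.png',cv2.resize(cv2.convertScaleAbs(im[160:290,270:410,::-1],alpha=1.6),None,fx=5,fy=4.5,interpolation=cv2.INTER_CUBIC))
```

```text
t 16.175 tcp [542.8  -0.6  16.4] yawy -95.52 z [ 0.002 -0.001 -1.   ] move [ 0.0088 -0.0009 -0.0001] turn 0.08 F [-0.5 -0.4 -2.3] w 0.0912
```

View pics/w10b.png

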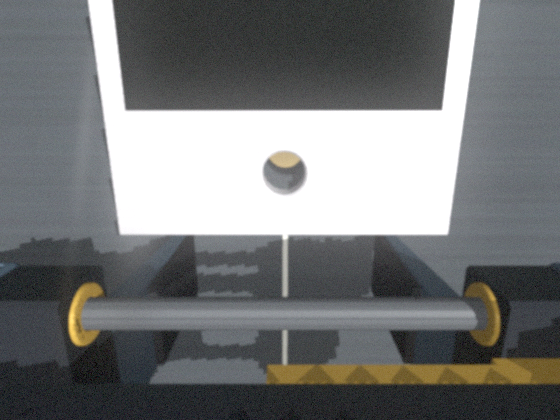

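View pics/s10c.png

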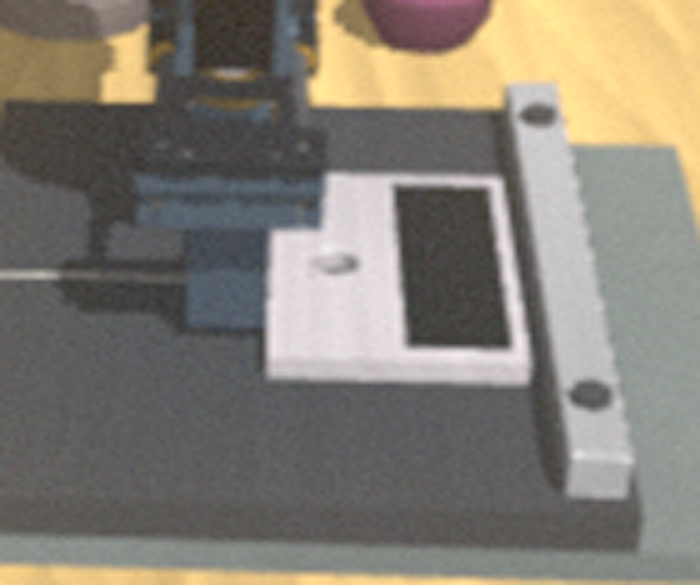

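About 9 mm to go: through the rest's hole (285,172), light already shows from the slide's hole. I continue in small steps.

step_arm --pt "0.002 0 0 0" --pt "0.004 0 0 0" --pt "0.0055 0 0 0" --pt "0.0065 0 0 0"

```text
time_s: 16.73
tcp_pos: [0.5493, -0.0013, 0.0164]
tool_rot: [0.999, -0.048, 0.001, 0.0]
ft_force: [-2.8, 0.0, 0.3]
width: 0.0912
```

step_arm --pt "0.0007 0 0 0" --pt "0.0014 0 0 0" --pt "0.002 0 0 0"

```text
time_s: 17.1
tcp_pos: [0.5499, -0.0013, 0.0163]
tool_rot: [0.999, -0.048, -0.0, 0.0]
ft_force: [-10.2, 0.3, 7.7]
width: 0.0911
```

step_arm --pt "0.0007 0 0 0" --pt "0.0014 0 0 0"

```text
time_s: 17.35
tcp_pos: [0.5498, -0.0013, 0.0163]
tool_rot: [0.999, -0.048, -0.002, 0.0]
ft_force: [-11.6, 0.7, 10.4]
width: 0.0911
```

Contact with the fence at 10–12 N. I look, then back off.

step_arm --pt "-0.006 0 0 0" --pt "-0.015 0 -0.01 0" --pt "-0.02 0 -0.035 0" --pt "-0.02 0 -0.065 0" --pt "-0.02 0 -0.08 0" --pt "-0.02 0 -0.08 0"

```text
time_s: 18.1
tcp_pos: [0.5308, 0.0006, 0.0973]
tool_rot: [0.999, -0.048, -0.0, 0.0]
ft_force: [0.0, -0.1, -0.0]
width: 0.0915
```

Run:
```python
from h import *
im,d,p,M=grab('wrist','w11')
tomove(.489,-.335,.16,-95.6)
cv2.imwrite('pics/w11b.png',cv2.convertScaleAbs(im[:,:,::-1],alpha=1.4))
cv2.imwrite('pics/w11h.png',cv2.resize(cv2.convertScaleAbs(im[100:180,245:325,::-1],alpha=1.5),None,fx=7,fy=7,interpolation=cv2.INTER_CUBIC))
print(arm.get_state()['joint_pos'].round(2))
```

```text
t 18.15 tcp [530.2   0.7  96.3] yawy -95.52 z [-0.002 -0.    -1.   ] move [-0.0088  0.3381 -0.0635] turn 0.08 F [-0.4 -0.5 -0.2] w 0.0913
[-0.11  0.47  1.68 -0.    0.99  1.56]
```

View pics/w11b.png

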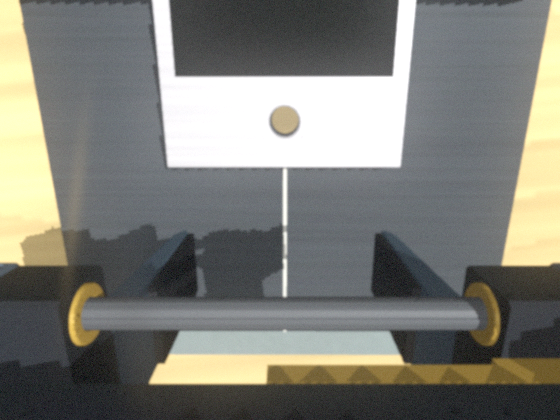

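Flush, and the holes line up: one clean disc at (285,120). Now to above the pin for a close look.

step_arm --pt "0 0.02 -0.02 0" --pt "-0.001 0.06 -0.04 0" --pt "-0.003 0.11 -0.06 0" --pt "-0.004 0.16 -0.074 0" --pt "-0.005 0.21 -0.074 0" --pt "-0.007 0.26 -0.074 0" --pt "-0.009 0.3 -0.074 0" --pt "-0.009 0.328 -0.074 0" --pt "-0.009 0.338 -0.074 0" --pt "-0.009 0.338 -0.074 0" --pt "-0.009 0.338 -0.074 0"

```text
time_s: 19.52
tcp_pos: [0.4889, -0.3337, 0.1702]
tool_rot: [0.999, -0.048, -0.001, -0.0]
ft_force: [-0.4, 0.3, -0.3]
width: 0.091
```

Run:
```python
from m import *
h,ax,p,M,im=holeoff('w11',(262,98,308,142)); H=onplane(p,M,*h,.052); print('hole',h,ax,(H*1e3).round(1))
im,d,p,M=grab('wrist','w12')
tomove(.489,-.335,.16,-95.6)
cv2.imwrite('pics/w12b.png',cv2.convertScaleAbs(im[:,:,::-1],alpha=1.4))
```

```text
hole (284.0710201263428, 121.31997680664062) (29.850088119506836, 30.68975830078125) [596.7  -7.2  52. ]
t 19.575 tcp [ 489.  -333.8  170.4] yawy -95.46 z [-0.003  0.    -1.   ] move [0.0002 0.0012 0.0104] turn 0.14 F [-0.3  0.7  1. ] w 0.0913
```

View pics/w12b.png

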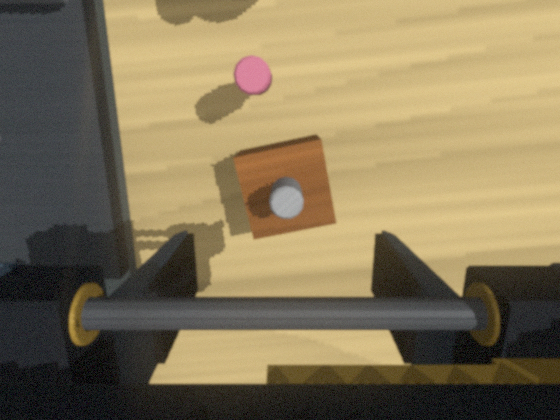

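The pin's head top is at (287,200) and the pink decoy at (253,75).

Run:
```python
from m import *
im,d,p,M=load('w12'); print((onplane(p,M,286.5,200.5,.09)*1e3).round(1),(atdepth(p,M,286,200,d[200,286])*1e3).round(1))
g=cv2.cvtColor(im,cv2.COLOR_RGB2GRAY); print(g[200,260:312],g[170:225,287])
for u,v in[(239,155),(318,138),(334,222),(254,238)]: print((onplane(p,M,u,v,.05)*1e3).round(1))
```

```text
[ 490.5 -337.3   90. ] [ 491.1 -336.9   90.4]
[ 50  51  46  48  50  48  48  46  51  69  76  96 105 118 122 123 123 123
 125 122 124 126 124 123 125 121 121 122 123 126 126 124 124 123 122 121
 121 120 122 122 124 121 112 103  87  80  82  83  76  80  74  82] [ 79  83  79  81  80  75  76  74  72  70  73  74  75  75  76  82 100 108
 117 122 122 121 123 122 122 125 124 122 121 123 122 124 121 125 126 125
 124 122 122 120 124 125 124 125 124 122 112 101  89  85  82  80  76  80
  80]
[ 525.2 -298.4   50. ]
[ 533.4 -369.4   50. ]
[ 454.2 -378.9   50. ]
[ 445.4 -302.2   50. ]
```

step_arm --pt "0.001 0.002 0.03 0" --pt "0.0016 0.0034 0.07 0" --pt "0.0016 0.0034 0.11 0" --pt "0.0016 0.0034 0.13 0" --pt "0.0016 0.0034 0.14 0" --pt "0.0016 0.0034 0.1455 0" --pt "0.0016 0.0034 0.1455 0"

```text
time_s: 20.45
tcp_pos: [0.4902, -0.3373, 0.0253]
tool_rot: [0.999, -0.048, -0.001, 0.0]
ft_force: [0.2, 0.3, 0.1]
width: 0.0915
```

step_arm --pt "0 0 0 0" --pt "0 0 0 0" --pt "0 0 0 0" --pt "0 0 0 0" --pt "0 0 0 0" --pt "0 0 0 0" --pt "0 0 0 0" --claw 0 --force 45

```text
time_s: 21.32
tcp_pos: [0.4901, -0.3372, 0.0252]
tool_rot: [0.999, -0.048, -0.001, 0.0]
ft_force: [0.1, 0.4, 0.1]
width: 0.0271
```

step_arm --pt "0 0 -0.01 0" --pt "0 0 -0.03 0" --pt "0 0 -0.055 0" --pt "0 0 -0.08 0" --pt "0 0 -0.1 0" --pt "0 0 -0.105 0" --pt "0 0 -0.105 0"

```text
time_s: 22.2
tcp_pos: [0.4903, -0.3371, 0.1302]
tool_rot: [0.999, -0.048, -0.001, 0.0]
ft_force: [0.1, 0.0, -2.6]
width: 0.0273
```

Run:
```python
from m import *
im,d,p,M=grab('side','s13')
cv2.imwrite('pics/s13c.png',cv2.resize(cv2.convertScaleAbs(im[200:380,230:430,::-1],alpha=1.6),None,fx=4,fy=3.3,interpolation=cv2.INTER_CUBIC))
im,d,p,M=grab('wrist','w13')
cv2.imwrite('pics/w13b.png',cv2.convertScaleAbs(im[:,:,::-1],alpha=1.8))
tomove(.5967,-.0072,.13,-95.46)
```

```text
t 22.3 tcp [ 490.  -336.9  129.5] yawy -95.45 z [-0.003  0.001 -1.   ] move [ 0.0749 -0.3383 -0.0007] turn 0.01 F [-0.4  0.5 -1.9] w 0.027
```

View pics/s13c.png

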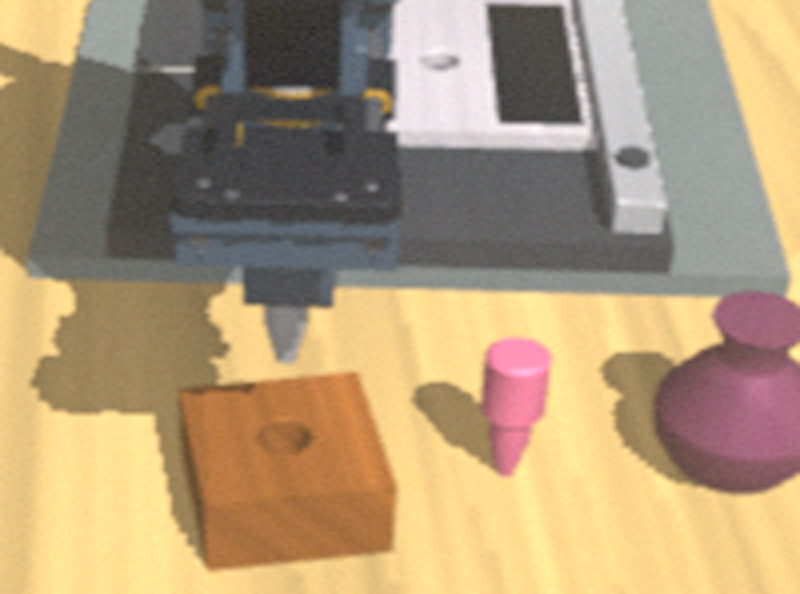

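View pics/w13b.png

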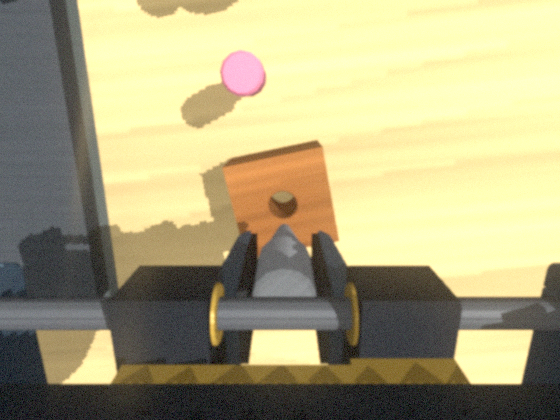

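The side view shows the pin held, tip at crop (287,360), and the block's hole empty. I check the tip's height and its tilt, since the fingers seem to reach low on the pin.

Run:
```python
from m import *
im,d,p,M=load('s13')
def yat(u,v,y):
    o,r=ray(p,M,u,v); return ((o+r*(y-o[1])/r[1])*1e3).round(1)
c=crop(230,200,4,3.3)
print('tip',yat(*c(287,361),-.337)); print('finger bottom',yat(*c(287,304),-.353),yat(*c(246,303),-.353))
v,u=np.mgrid[280:312,285:320]
for vv in range(284,312,3): print(vv,[(atdepth(p,M,uu,vv,d[vv,uu])*1e3).round(0).tolist() for uu in (294,301,307)])
im,d,p,M=load('w13')
s=arm.get_state()
for uv in [(284,230),(284,240),(284,250),(284,265),(284,285)]:
    X=atdepth(p,M,*uv,d[uv[1],uv[0]]); print(uv,((X-s['tcp_pos'])*1e3).round(1))
```

```text
tip [ 489.7 -337.   104.3]
finger bottom [ 488.3 -353.   157.7] [ 472.3 -353.   159. ]
284 [[476.0, -361.0, 181.0], [487.0, -362.0, 182.0], [496.0, -362.0, 182.0]]
287 [[476.0, -361.0, 176.0], [487.0, -361.0, 175.0], [496.0, -363.0, 176.0]]
290 [[476.0, -360.0, 169.0], [487.0, -361.0, 169.0], [496.0, -364.0, 172.0]]
293 [[486.0, -186.0, -2.0], [488.0, -347.0, 150.0], [497.0, -358.0, 159.0]]
296 [[485.0, -196.0, -0.0], [488.0, -347.0, 143.0], [498.0, -340.0, 136.0]]
299 [[485.0, -203.0, -2.0], [488.0, -348.0, 138.0], [510.0, -205.0, -1.0]]
302 [[484.0, -213.0, -1.0], [488.0, -347.0, 130.0], [509.0, -215.0, 1.0]]
305 [[484.0, -217.0, -4.0], [489.0, -343.0, 119.0], [509.0, -219.0, -4.0]]
308 [[483.0, -228.0, -1.0], [489.0, -344.0, 114.0], [508.0, -229.0, -1.0]]
311 [[483.0, -237.0, -1.0], [496.0, -238.0, -0.0], [508.0, -238.0, -0.0]]
(284, 230) [ 6.6 -2.   1.4]
(284, 240) [12.1 -2.5 30.9]
(284, 250) [11.9 -2.5 43. ]
(284, 265) [12.2 -2.5 59.5]
(284, 285) [ 5.3 -1.9 64.3]
```

Run:
```python
from m import *
im,d,p,M=load('w13'); s=arm.get_state()
cv2.imwrite('pics/w13h.png',cv2.resize(cv2.convertScaleAbs(im[215:300,215:355,::-1],alpha=2.5),None,fx=5.5,fy=5.5,interpolation=cv2.INTER_CUBIC))
for uv in [(284,226),(284,236)]: print(((onplane(p,M,*uv,s['tcp_pos'][2]-.026)-s['tcp_pos'])*1e3).round(1))
```

```text
[ -0.6  -1.3 -26. ]
[ -7.7  -0.7 -26. ]
```

View pics/w13h.png

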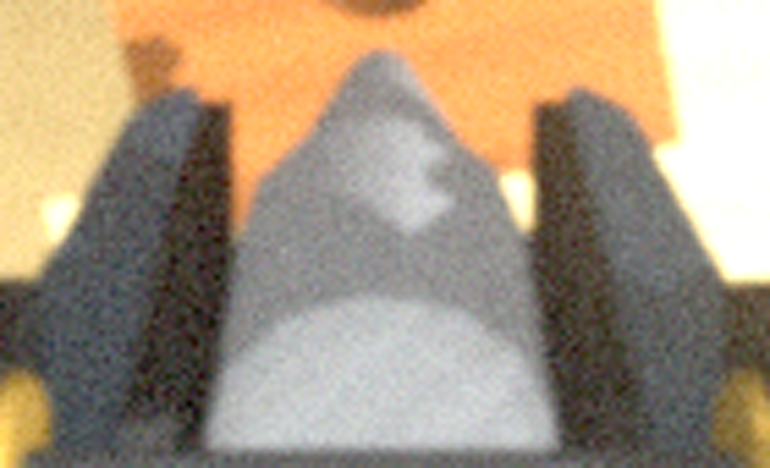

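Run:
```python
from m import *
im,d,p,M=load('w13'); T=np.array([.490,-.3369,.1295])
print('rim',((onplane(p,M,284,269.5,T[2]+.065)-T)*1e3).round(1)); print('tip',((onplane(p,M,284.1,224.3,T[2]-.023)-T)*1e3).round(1))
# shank/head lower: shoulder step at rows ~ 247 (u 262 / 305)
print('Lshoulder',((onplane(p,M,262,248,T[2]+.025)-T)*1e3).round(1),((onplane(p,M,305,246,T[2]+.025)-T)*1e3).round(1))
im,d,p,M=load('w12'); T=np.array([.489,-.3338,.1704])
print(((onplane(p,M,286.6,201.5,.09))*1e3).round(1))
# side view of pin x
im,d,p,M=load('s13'); g=cv2.cvtColor(im,cv2.COLOR_RGB2GRAY)
for v in (296,299,302,305): print(v,g[v,288:316])
```

```text
rim [12.7 -2.6 65. ]
tip [  1.6  -1.6 -23. ]
Lshoulder [ 6.4  9.7 25. ] [  5.4 -12.9  25. ]
[ 489.7 -337.3   90. ]
296 [133 133 134 137 136 137 137 122  92  73  80  79  84  85  82  82  79  78
  88 117 137 143 140 140 135 132 131 131]
299 [134 134 133 136 137 138 137 135 114  79  78  82  83  83  82  82  93 102
 111 131 134 143 142 140 137 131 132 128]
302 [132 133 135 135 137 136 136 136 127 101  80  79  81  80  82  85  96 108
 119 126 132 133 136 137 137 133 130 130]
305 [131 133 136 133 137 138 138 136 134 123  96  79  80  80  85  94 110 121
 124 127 129 129 132 136 138 136 134 131]
```

step_arm --pt "0.004 -0.02 0 0" --pt "0.013 -0.06 0 0" --pt "0.024 -0.11 0 0" --pt "0.035 -0.16 0 0" --pt "0.046 -0.21 0 0" --pt "0.057 -0.26 0 0" --pt "0.068 -0.305 0 0" --pt "0.074 -0.33 0.01 0" --pt "0.075 -0.3398 0.025 0" --pt "0.075 -0.3398 0.038 0" --pt "0.075 -0.3398 0.04 0" --pt "0.075 -0.3398 0.04 0"

```text
time_s: 23.8
tcp_pos: [0.5966, -0.0066, 0.0893]
tool_rot: [0.999, -0.048, -0.002, -0.0]
ft_force: [0.2, -0.1, -1.7]
width: 0.027
```

Run:
```python
from m import *
im,d,p,M=grab('wrist','w14')
cv2.imwrite('pics/w14h.png',cv2.resize(cv2.convertScaleAbs(im[150:300,190:380,::-1],alpha=1.6),None,fx=4,fy=4,interpolation=cv2.INTER_CUBIC))
im,d,p,M=grab('side','s14')
cv2.imwrite('pics/s14c.png',cv2.resize(cv2.convertScaleAbs(im[140:260,280:420,::-1],alpha=1.6),None,fx=5,fy=5,interpolation=cv2.INTER_CUBIC))
tomove(.597,-.0057,.085,-95.46)
```

```text
t 23.9 tcp [597.   -6.4  89.8] yawy -95.5 z [-0.003  0.001 -1.   ] move [-0.     -0.0007  0.0048] turn -0.04 F [ 0.2  0.3 -1.1] w 0.0272
```

View pics/w14h.png

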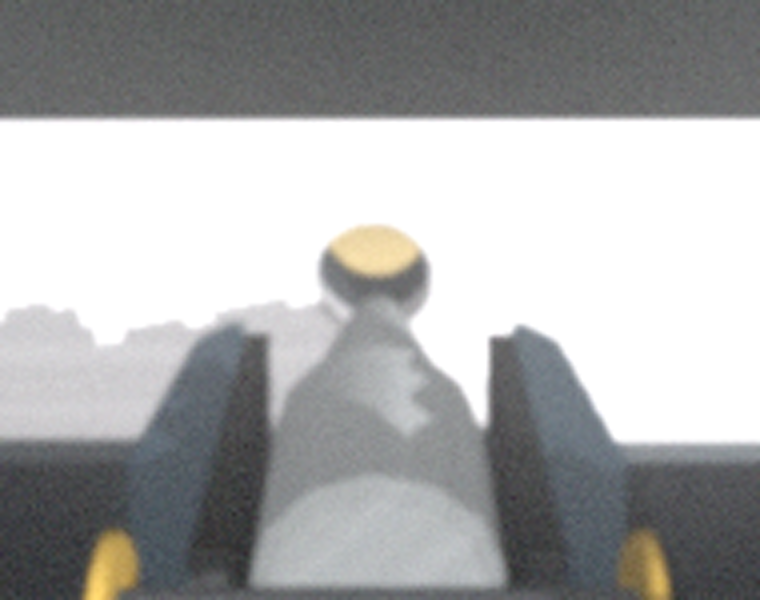

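View pics/s14c.png

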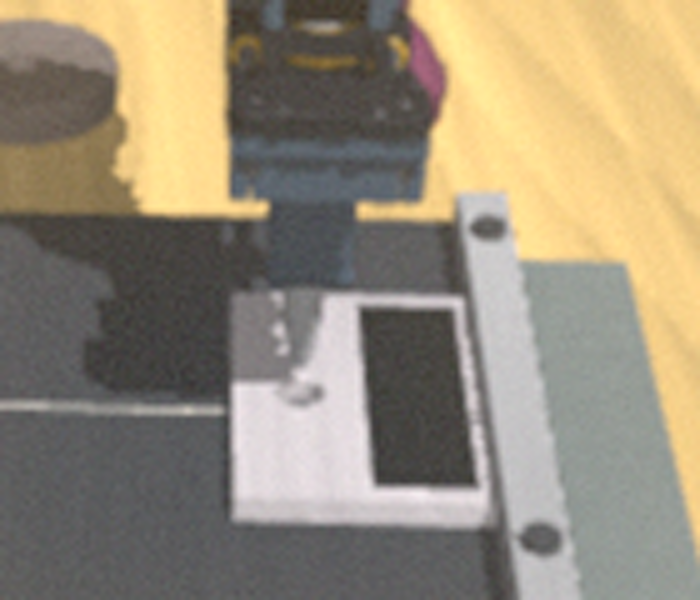

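Run:
```python
from m import *
im,d,p,M=load('w14'); T=np.array([.597,-.0064,.0898]); c=crop(190,150,4,4)
far=onplane(p,M,*c(375,225),.052); print('hole far edge',(far*1e3).round(1),'L/R',(onplane(p,M,*c(320,270),.052)*1e3).round(1),(onplane(p,M,*c(430,270),.052)*1e3).round(1))
for z in (-.023,-.026): print('tip far edge',(onplane(p,M,*c(380,297),T[2]+z)*1e3).round(1))
im,d,p,M=load('s14'); c=crop(280,140,5,5)
print('side hole',(onplane(p,M,*c(302,392),.052)*1e3).round(1)); o,r=ray(p,M,*c(302,370))
for y in (-.0064,): print('tip',((o+r*(y-o[1])/r[1])*1e3).round(1))
```

```text
hole far edge [606.5  -8.4  52. ] L/R [599.3   1.8  52. ] [597.5 -17.1  52. ]
tip far edge [598.6  -8.5  66.8]
tip far edge [597.5  -8.4  63.8]
side hole [597.7  -7.8  52. ]
tip [597.4  -6.4  63. ]
```

Relative to the rest's hole, the tip is about 0.8 mm right and 1 mm or so near. I correct that and descend in stages.

step_arm --pt "0.001 -0.0008 0 0" --pt "0.001 -0.0008 0.006 0" --pt "0.001 -0.0008 0.012 0" --pt "0.001 -0.0008 0.018 0" --pt "0.001 -0.0008 0.023 0" --pt "0.001 -0.0008 0.028 0"

```text
time_s: 24.65
tcp_pos: [0.5979, -0.0056, 0.0613]
tool_rot: [0.999, -0.048, -0.001, -0.0]
ft_force: [1.1, 0.2, -2.6]
width: 0.0266
```

step_arm --pt "0 0 0.003 0" --pt "0 0 0.006 0" --pt "0 0 0.009 0" --pt "0 0 0.012 0"

```text
time_s: 25.15
tcp_pos: [0.598, -0.0056, 0.0492]
tool_rot: [0.999, -0.048, -0.001, -0.0]
ft_force: [-0.1, 0.7, -1.8]
width: 0.0272
```

step_arm --pt "0 0 0.003 0" --pt "0 0 0.006 0" --pt "0 0 0.008 0" --pt "0 0 0.01 0"

```text
time_s: 25.65
tcp_pos: [0.598, -0.0056, 0.0391]
tool_rot: [0.999, -0.048, -0.001, -0.0]
ft_force: [-0.1, -0.8, -1.8]
width: 0.027
```

step_arm --pt "0 0 0.002 0" --pt "0 0 0.004 0" --pt "0 0 0.006 0" --pt "0 0 0.007 0"

```text
time_s: 26.15
tcp_pos: [0.5979, -0.0056, 0.0319]
tool_rot: [0.999, -0.048, -0.001, -0.0]
ft_force: [-0.7, 0.3, -2.6]
width: 0.0271
```

Freely in. Down to the seat, at about 0.027.

step_arm --pt "0 0 0.0015 0" --pt "0 0 0.003 0" --pt "0 0 0.004 0" --pt "0 0 0.005 0"

```text
time_s: 26.65
tcp_pos: [0.598, -0.0056, 0.0271]
tool_rot: [0.999, -0.048, -0.001, -0.0]
ft_force: [-5.4, 0.2, 16.7]
width: 0.0271
```

step_arm --pt "0 0 0.001 0" --pt "0 0 0.002 0" --pt "0 0 0.002 0"

```text
time_s: 27.02
tcp_pos: [0.5982, -0.0057, 0.0271]
tool_rot: [0.999, -0.048, -0.001, -0.0]
ft_force: [-10.3, -0.1, 32.9]
width: 0.0271
```

It stopped hard at z 0.0271, the predicted seat height. I relax, release and retract.

step_arm --pt "0 0 0 0" --pt "0 0 0 0" --pt "0 0 0 0" --pt "0 0 0 0" --pt "0 0 0 0" --claw 0.7

```text
time_s: 27.65
tcp_pos: [0.598, -0.0056, 0.0269]
tool_rot: [0.999, -0.048, -0.001, -0.0]
ft_force: [0.6, -0.1, 0.8]
width: 0.064
```

step_arm --pt "0 0 -0.01 0" --pt "0 0 -0.035 0" --pt "0 0 -0.065 0" --pt "0 0 -0.09 0" --pt "0 0 -0.1 0" --pt "-0.05 0 -0.1 0" --pt "-0.1 0 -0.1 0" --pt "-0.1 0 -0.1 0"

```text
time_s: 28.65
tcp_pos: [0.4946, 0.0045, 0.1267]
tool_rot: [0.999, -0.048, -0.003, -0.0]
ft_force: [0.1, -0.1, -0.0]
width: 0.0637
```

Run:
```python
from m import *
im,d,p,M=grab('wrist','w15')
cv2.imwrite('pics/w15b.png',cv2.convertScaleAbs(im[:,:,::-1],alpha=1.4))
for t,n in(('s15','side'),('c15','scene')):
    im,d,p,M=grab(n,t)
    y0,x0=(150,270) if n=='side' else (200,250)
    cv2.imwrite(f'pics/{t}c.png',cv2.resize(cv2.convertScaleAbs(im[y0:y0+120,x0:x0+150,::-1],alpha=1.6),None,fx=5,fy=5,interpolation=cv2.INTER_CUBIC))
tomove(.597,-.0057,.085,-95.46)
```

```text
t 28.8 tcp [499.6   3.8 127.2] yawy -95.49 z [-0.001  0.    -1.   ] move [0.0979 0.0001 0.0421] turn -0.03 F [-0.4 -0.2 -0.4] w 0.0638
```

View pics/w15b.png

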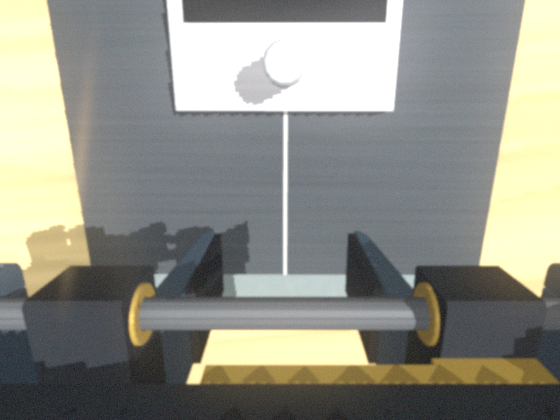

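View pics/s15c.png

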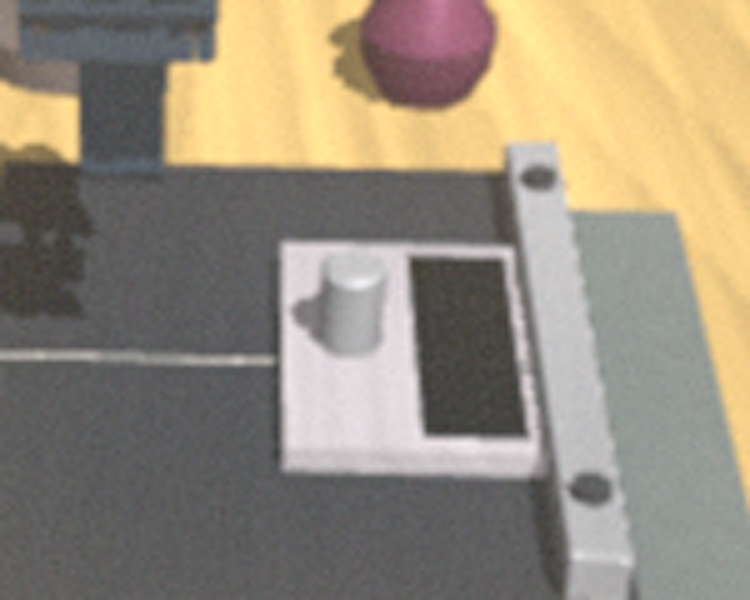

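View pics/c15c.png

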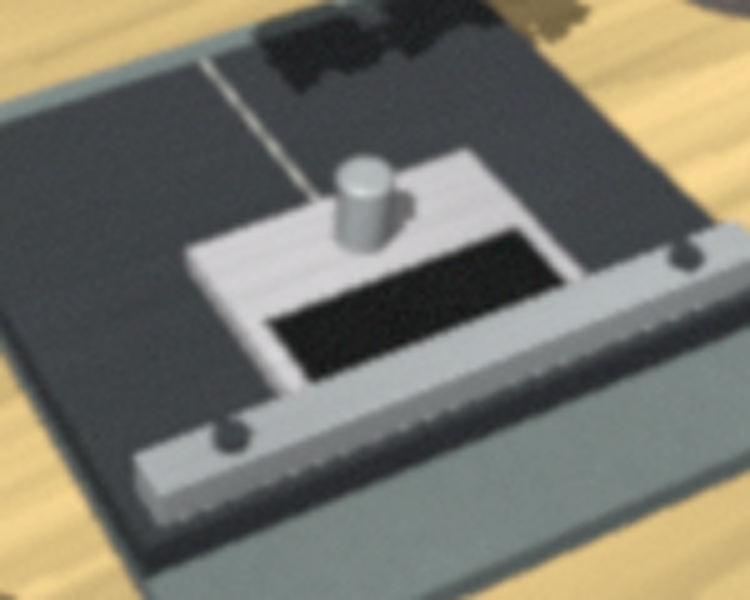

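All three views show the pin seated in the rest with its head on the plate, and the rest against the fence. Numeric checks before handing in:

Run:
```python
from m import *
im,d,p,M=grab('wrist','w16'); g=cv2.cvtColor(im,cv2.COLOR_RGB2GRAY).astype(float)
m=cv2.inRange(g,115,255); E=[]
for u in list(range(200,270,10))+list(range(310,380,10)):
    col=g[90:140,u]; i=np.argmin(np.diff(cv2.GaussianBlur(col[:,None],(1,5),0)[:,0])); E.append((u,90+i+.5))
W=np.array([onplane(p,M,u,v,.052)[:2] for u,v in E]); k=np.polyfit(W[:,1],W[:,0],1); print('near-edge yaw',-np.degrees(np.arctan(k[0])).round(2),'resid mm',(np.abs(np.polyval(k,W[:,1])-W[:,0]).max()*1e3).round(2))
kl=wr('w16',list(range(120,220)),0,0)
mid=[]
for v in (95,100,104):
    r=np.diff(cv2.GaussianBlur(g[v][None],(5,1),0)[0]); l=150+np.argmax(r[150:210]);rr=360+np.argmin(r[360:420]); A=onplane(p,M,l+.5,v,.052);B=onplane(p,M,rr+.5,v,.052); C=(A+B)/2; mid.append(((C[1]-np.polyval(kl,C[0]))*1e3, np.linalg.norm(A-B)*1e3))
print('mid off line, width',np.round(mid,2))
v,u=np.mgrid[0:420,0:560]
for t in('s15','c15'):
    im,d,p,M=load(t); 
    for uv in ([(270+355/5,150+272/5)] if t=='s15' else [(250+365/5,200+175/5)]):
        i=np.rint(uv).astype(int); print(t,'head top z',(atdepth(p,M,*uv,np.median(d[i[1]-1:i[1]+2,i[0]-1:i[0]+2]))*1e3).round(1),(onplane(p,M,*uv,.092)*1e3).round(1))
for n,w,v1 in (('side0',(285,154),(357,155)),('s15',)+(0,0)): pass
a,b=load('scene0')[0].astype(int),load('c15')[0].astype(int); 
for nm,(y,x) in dict(wheel=(190,398),vase1=(222,438),vase0=(337,222)).items(): print(nm,np.abs(a-b)[y-12:y+12,x-18:x+18].mean().round(1))
print(arm.get_state()['qvel'].round(3))
```

```text
near-edge yaw -5.53 resid mm 0.0
line pix [[284.9, 120.0], [284.7, 145.0], [284.7, 170.0], [284.6, 195.0]] yaw -5.74
mid off line, width [[  0.76 159.87]
 [  0.75 160.48]
 [  0.74 160.96]]
s15 head top z [597.6 -11.2  90.6] [597.2 -13.3  92. ]
c15 head top z [598.1  -5.1  92.9] [597.4  -4.5  92. ]
wheel 3.7
vase1 2.3
vase0 1.9
[ 0.     0.005 -0.003  0.     0.001  0.   ]
```

Run:
```python
from h import *
print(arm.job_done())
```

```text
the job is handed in; nothing more can be done
None
```

I pushed the rest flush against the fence, with its hole over the slide's hole, and seated the steel pin through both. I handed the job in at about 29 s of the 72 s allowed; no verdict was reported.

**How it went:**
- **Pushing:** I pushed the rest sideways by its left end, then along the bed with both fingers on its near edge. It met the fence at about 12 N, against the 45 N limit.
- **Pin:** It went in freely and stopped hard at 33 N, a little over the 15–30 N suggested, at the predicted seat height.

**Last checks:**

| Check | Result |
|---|---|
| Rest angle against the bed | within about 0.2° |
| Rest's centre off the white line | about 0.7 mm (hole not visible under the pin's head) |
| Pin head top height | 91–93 mm (92 mm means seated) |
| Pin upright | looked upright in all three views; angle not measured |
| Wheel and vases | unchanged in the scene picture |
| Gripper | open and clear of everything |

**What disagreed or failed:**
- **First sideways push:** It passed over the rest without touching it. The fingertips are about 30 mm behind the stated TCP, so I corrected for that from then on.
- **Camera differences:** The cameras disagreed by several mm in y; in the last check the side and scene views differed by 6–9 mm on the pin head. I aligned the pin mainly from wrist views that showed the pin tip and hole together.

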